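# Rack the washed shrinkage moulds in the bench dryer

## Robot

A 6-joint arm with a two-finger parallel gripper is mounted at the origin on a cart in front of the work surface, level with it; the furniture and walls round the work are solid. World frame = base frame: x ahead of the robot, y to its left, z up, the work surface at z = 0. Lengths are in m, angles in rad, forces in N, time in s.
With the tool pointing down it reaches from about 0.35 to 0.775 m from the base axis. Payload 7.3 kg.
Tool frame: the origin (TCP) lies midway between the tips of the shut fingers; the grasp point (between the pads) lies 19 mm behind it; z points along the fingers, y is the direction in which the jaws open and shut (so a half turn about z gives the same grasp; the last joint's range is limited). The gripper opens to 92 mm and grips with 3 to 60 N. Pads are 19 mm wide; open, the fingers measure 130 mm over their backs; the gripper's body (75 mm by 190 mm) begins 47 mm behind the grasp point.
Start: joints at [1.164, 0.342, 1.524, -0, 1.275, -0.146], TCP at [0.135, 0.507, 0.227] pointing down, gripper open.
Joint ranges: [-2.53, 2.53], [-0.77, 2.02], [0.04, 2.7], [-1, 4.14], [0.28, 2.66], [-3.11, 3.11]. Speed limits (rad/s): [2.57, 2.57, 3.14, 3.14, 3.14, 3.14].

## Interface

Orientations are given as [roll, pitch, yaw] about the fixed x, y, z axes, in that order (R = Rz(yaw) Ry(pitch) Rx(roll)).
In Python, from cell import robot gives the robot as it stands.
- The arm moves only by the shell command python3 -m crank 'ROWS' [FORCE]. ROWS is a JSON object of lists of equal length, an entry for each row: "claw": the opening, from 0 (shut) to 1 (fully open); "delta_pos": the shift along the tool's x, y, z in units of 25 mm (1.0 is 25 mm), a list of three; "roll": the turn about the tool's z in units of 6 degrees (1.0 is 6 degrees). In form: {"claw": [claw, ...], "delta_pos": [[dx, dy, dz], ...], "roll": [roll, ...]}. A call has exactly 8 rows; each row is the pose to reach, as a shift and turn from the pose commanded when the call began, along the tool's axes at that moment; what a row does not reach only later rows make up. A row lasts 1/12 s, in which the tool goes at most 41.7 mm and 7.16 degrees, less where a joint would pass 70% of its speed; a pose out of reach is approached as far as the arm can. A call with a gripper value outside its range is refused whole. The fingers move at their own pace and stop on an object; FORCE is the grip in N (left out, the last holds). Time passes only in rows, so rows that repeat a pose let the fingers close, or fill a call up. It gives the time, the measured TCP pose, the force and the opening at its end, in the units of the state.
- robot.observe(): the state, without advancing time (a new reading comes with each control period).
- robot.read_camera(name): name is "side" or "top" or "wrist"; returns a dict with "color" (420x560x3 uint8, blue, green, red), "fx", "fy", "cx", "cy" (pixels), "k1" (the pictures are not rectified: a ray, as slopes to the right and down, at radius r is drawn at 1 + k1 r^2 times it, then the intrinsics apply), "rvec" (rotation vector, rad) and "tvec" (3), from world to camera coordinates, as OpenCV has them; the wrist camera has in their place "hand_eye" (4x4, takes a point from camera to tool coordinates, whose origin is the TCP and whose axes are the flange's). Camera axes: x right, y down, z forward; pixel columns grow to the right and rows downward; lengths in m; the calibration is good to about 2 mm. A picture is of the moment at which its call begins: read the wrist's pose just before it. There is no depth.
- robot.hand_in(): hands the job in, once; it reports no verdict.
The state is a dict: "time": time; "qpos": joint angles; "qvel": joint speeds; "joint_efforts": joint torques, N m; "tool_pos": TCP position; "tool_rot": TCP orientation; "contact_force": force on the tool from outside, world axes, zero at the start; "torque": the same for the moment, N m; "opening": finger opening in m.
Only numpy, scipy, OpenCV 4.12 (cv2) and the standard library are available. Lean on these libraries where they do the work, as an engineer would, in place of code of your own. Each camera call takes 0.05 s, during which the arm holds its last target.

## Task

Dry the washed brass shrinkage moulds: pull the dryer's carriage out from under the fan hood to its loading station, lean every mould on end in the carriage, one to a bay, with its foot home against the front lip and its top resting on the back board. Then push the loaded carriage under the hood until it clicks into its drying station, and only then throw the fan switch over; the moulds must still be leaning properly, and the wash bottle and calculator are to be left where they stand.

Things in the scene. Friction and masses are not known exactly. Their poses are not given: they have to be found in the camera images.
- carriage (a joint): travel of the carriage along its two rails, m: 0 = clicked in at the loading station (left end, clear of the hood), 0.330 = clicked in at the drying station (right, under the hood); stops at -0.010 and 0.340. It runs with about 1.5 N friction and a spring ball drops into a notch within about 4 mm of each station (about 8 N to leave it). Starts part-way under the hood
- bay_1 (a point): middle of the leftmost bay of the stainless carriage: on its level drip floor (48 above the bench), at the inner face of the front lip. Axes as the dryer's: x from the lip to the back board, y to the left along the rails (the carriage moves towards -y as its joint grows), z up. The lip stands 36 above the floor; the upright back board stands 118 behind the lip's inner face, 156 above the floor
- bay_2 (a point): the same point of the second bay, 75 right of bay_1's. Wire dividers 32 high stand 30 behind the lip and leave each bay 57 wide; pegs 42 long stand out of the board between the bays, 114 above the floor. A mould with its foot end against the lip and its top on the board slopes about 53 degrees from level, its middle 59 behind the lip and 71 above the floor
- bay_3 (a point): the same point of the third bay, 75 right of bay_2's
- bay_4 (a point): the same point of the rightmost bay, 75 right of bay_3's. At the loading station it is 86 from the hood's left edge; the hood is open on the left and has a clear front screen, 12 in front of the lip, from 96 above the bench up to its canopy, 259 above the bench, with two fans up to 290
- carriage_handle (a point): middle of the black grip of the carriage's handle, a level bar 13 thick and 80 long along x, standing 81 above the drip floor on two posts at the carriage's left end, 108 left of bay_1; at the drying station it is 89 left of the hood
- fan_switch (a joint): fan switch, rad: 0 = off (toggle leans to the left), 1.0 = on (leans to the right); stays where it is left
- fan_switch_tip (a point): centre of the black ball, 26 across, on the fan switch's toggle, on a small box on the bench in front of the hood; the toggle turns about a level pivot 22 above the bench, 50 below the ball along the toggle. At off the ball is 24 left of the pivot, at on 24 right of it (along the dryer's y axis), its centre 66 above the bench
- mould_a_mid (a point): A brass shrinkage mould: an open rectangular trough with closed ends, 160 long (x) x 36 wide (y) x 26 high (z), walls 5 thick, 0.2 to 0.4 kg; this point is its middle, half-way up. At the start it lies mouth down on the bench, long axis roughly away from the robot. Either end may be the foot and any long face may go to the board. None if this mould is absent
- mould_b_mid (a point): Another brass shrinkage mould: an open rectangular trough with closed ends, 160 long (x) x 36 wide (y) x 26 high (z), walls 5 thick, 0.2 to 0.4 kg; this point is its middle, half-way up. At the start it lies mouth down on the bench, long axis roughly away from the robot. Either end may be the foot and any long face may go to the board. None if this mould is absent
- mould_c_mid (a point): Another brass shrinkage mould: an open rectangular trough with closed ends, 160 long (x) x 36 wide (y) x 26 high (z), walls 5 thick, 0.2 to 0.4 kg; this point is its middle, half-way up. At the start it lies mouth down on the bench, long axis roughly away from the robot. Either end may be the foot and any long face may go to the board. None if this mould is absent
- mould_d_mid (a point): Another brass shrinkage mould: an open rectangular trough with closed ends, 160 long (x) x 36 wide (y) x 26 high (z), walls 5 thick, 0.2 to 0.4 kg; this point is its middle, half-way up. At the start it lies mouth down on the bench, long axis roughly away from the robot. Either end may be the foot and any long face may go to the board. None if this mould is absent
- wash_bottle: wash bottle, 66 across, 213 high, origin under it; stands at the left; bystander
- calculator: pocket calculator, 125 x 78 x 17 high, origin under it; lies near the robot at the right; bystander

How it is judged:
By the outcome, as a careful person would: the job done as asked, in the order asked, and still so for the second after the job is handed in, with the robot touching nothing.
Of mould_a, mould_b, mould_c, mould_d only 3 to 4 are there at a start; the rules pass over those that are not, and their reading is None.
At some moment in a run one of mould_a, mould_b, mould_c, mould_d may be knocked a few centimetres aside while the robot is not near it.
Once in a run the grip may slacken for a moment while it holds something.
It also fails if it takes over 210 s, if anything falls off the work surface, if the arm or the gripper's body presses on something with over 40 N, if the wrist force passes 120 N, or if a joint passes its speed limit or range.

## Working session

There is one attempt and no reset: what is moved stays moved. The work goes in short steps, Python scripts to look and compute and a shell command to move; the robot and the scene stay as the last step left them, time stands still between calls to the robot, and variables do not carry over. Pictures are saved under pics/ and viewed, and the job is handed in when it is done.

```bash
ls; mkdir -p pics
cat > h.py <<'E'
import numpy as np, cv2
from cell import robot
def cam(name):
    s=robot.observe(); c=robot.read_camera(name); c['s']=s; return c
def save(name,fn):
    c=cam(name); cv2.imwrite('pics/'+fn,c['color']); return c
E
python3 - <<'E'
from h import *
print(robot.observe())
for n in ['side','top','wrist']:
    c=save(n,n+'0.png'); print({k:v for k,v in c.items() if k not in('color','s')})
E
```

```text
pics
{'time': 0.0, 'qpos': array([ 1.16402997e+00,  3.42718972e-01,  1.52504041e+00,  2.55305908e-06,
        1.27537033e+00, -1.45992156e-01]), 'qvel': array([ 6.00091706e-05, -1.51448449e-03, -1.77503376e-04,  3.92335912e-04,
        8.22965946e-04,  2.06788072e-04]), 'joint_efforts': array([ 5.28597193e-04, -4.31254184e+01, -2.44214594e+01,  7.18453154e-02,
        5.60741080e-02, -1.41534629e-04]), 'tool_pos': array([0.13517003, 0.50687695, 0.22603874]), 'tool_rot': array([-3.14007229e+00, -2.26018428e-04,  2.88081754e+00]), 'contact_force': array([-0.03136854,  0.709746  , -0.17823966]), 'torque': array([ 0.03505088,  0.01008654, -0.02235635]), 'opening': 0.09223787135541163}
{'fx': 519.2388962944077, 'fy': 519.2388962944077, 'cx': 278.45155632884934, 'cy': 213.9659836381433, 'k1': -0.0873444984769395, 'rvec': array([ 1.92144872, -0.57042536,  0.35346801]), 'tvec': array([-0.36902651,  0.24757385,  1.29349614])}
{'fx': 380.81694432542776, 'fy': 380.81694432542776, 'cx': 279.39316882335146, 'cy': 212.96260169831703, 'k1': -0.1076721014180645, 'rvec': array([ 2.2176707 , -2.18835814,  0.08916893]), 'tvec': array([0.06567493, 0.49005921, 1.15549387])}
{'fx': 304.6280720365411, 'fy': 304.6280720365411, 'cx': 278.883673900188, 'cy': 210.700004766651, 'k1': 0.011618469628567635, 'hand_eye': array([[ 9.73186279e-04, -9.58359010e-01, -2.85564459e-01,
         7.79522408e-02],
       [ 9.99999090e-01,  1.19957016e-03, -6.17841162e-04,
         1.23845034e-03],
       [ 9.34668249e-04, -2.85563598e-01,  9.58359305e-01,
        -1.56743486e-01],
       [ 0.00000000e+00,  0.00000000e+00,  0.00000000e+00,
         1.00000000e+00]])}
```

View pics/side0.png

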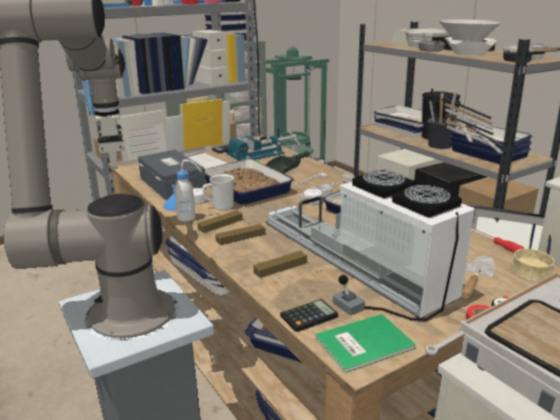

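View pics/top0.png

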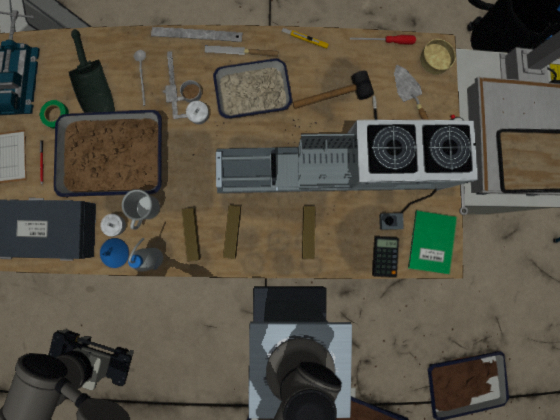

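View pics/wrist0.png

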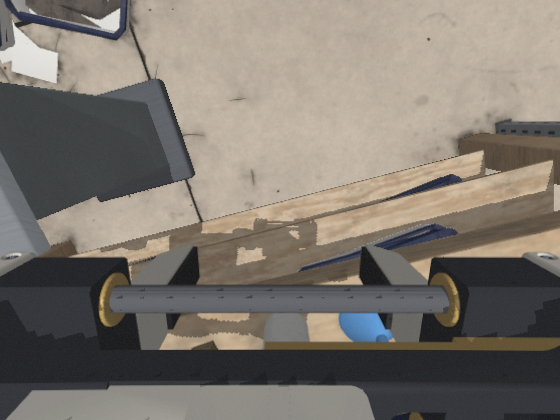

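The top view shows three moulds (about x=190, 232 and 308 px), the carriage's left end at about px 218 and the hood at 357–475. I'll enlarge the crops.

```bash
cat >> h.py <<'E'
def K(c): return np.array([[c['fx'],0,c['cx']],[0,c['fy'],c['cy']],[0,0,1.]])
def ext(c):
    if 'rvec' in c:
        return cv2.Rodrigues(c['rvec'])[0],np.asarray(c['tvec'])
    r=c['s']['tool_rot']; from scipy.spatial.transform import Rotation as Ro
    T=np.eye(4);T[:3,:3]=Ro.from_euler('xyz',r).as_matrix();T[:3,3]=c['s']['tool_pos']
    M=np.linalg.inv(T@c['hand_eye']); return M[:3,:3],M[:3,3]
def proj(c,P):
    R,t=ext(c)
    return cv2.projectPoints(np.asarray(P,float).reshape(-1,1,3),cv2.Rodrigues(R)[0],t,K(c),np.array([c['k1'],0,0,0.]))[0].reshape(-1,2)
def unp(c,px,z):
    R,t=ext(c)
    u=cv2.undistortPoints(np.asarray(px,float).reshape(-1,1,2),K(c),np.array([c['k1'],0,0,0.])).reshape(-1,2)
    d=np.c_[u,np.ones(len(u))]@R; o=-R.T@t
    return o+d*((z-o[2])/d[:,2])[:,None]
def crop(c,x0,y0,x1,y1,f,fn):
    im=c['color'][y0:y1,x0:x1]; cv2.imwrite('pics/'+fn,cv2.resize(im,None,fx=f,fy=f,interpolation=cv2.INTER_CUBIC))
E
python3 - <<'E'
from h import *
c=cam('top')
crop(c,170,190,330,270,5,'t1.png'); crop(c,205,120,365,200,5,'t2.png'); crop(c,350,110,490,250,4,'t3.png')
E
```

```text
(no output)
```

View pics/t1.png

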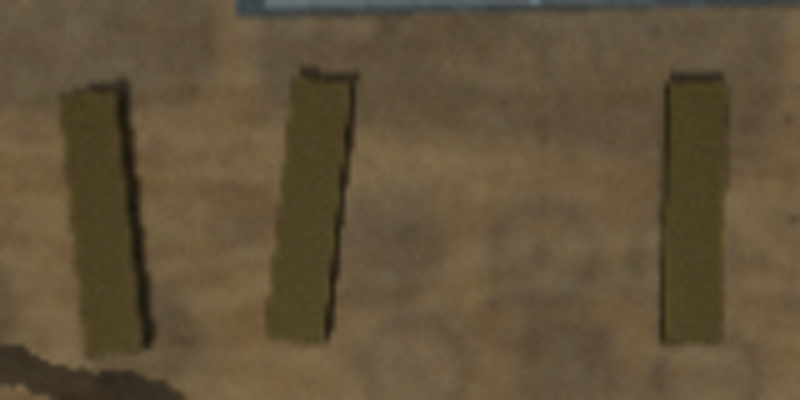

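View pics/t2.png

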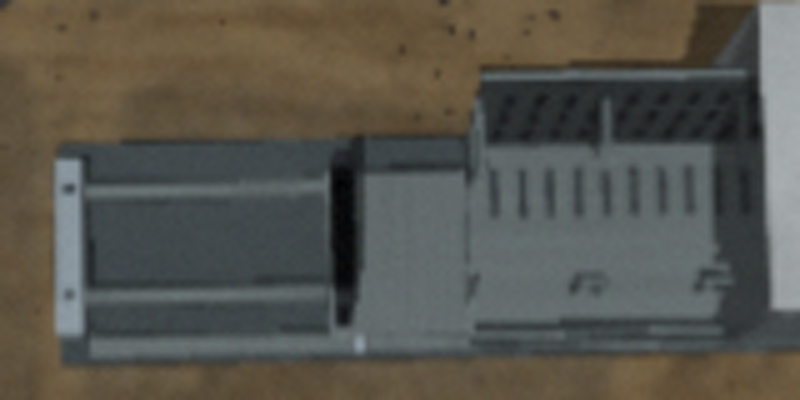

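View pics/t3.png

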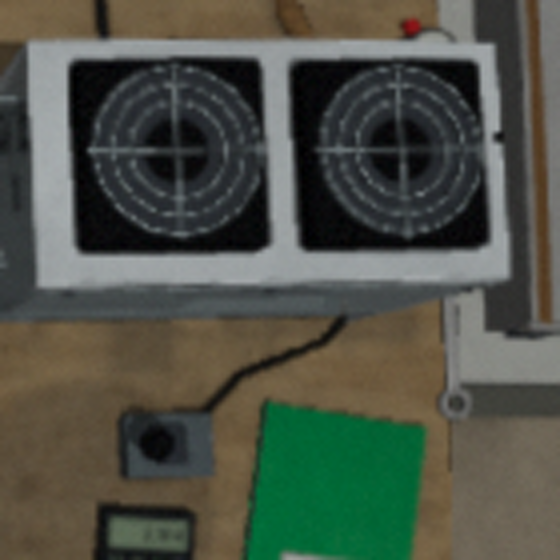

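Run:
```python
from h import *
np.set_printoptions(precision=4,suppress=True)
c=cam('top')
t=lambda x0,y0,f,L:[(x0+(a+.5)/f-.5,y0+(b+.5)/f-.5) for a,b in L]
print('handle',unp(c,t(205,120,5,[(343,165),(343,323)]),.129))
print('carr floor L edge: lip line', unp(c,t(205,120,5,[(478,322),(722,322)]),.048+.036))
print('board top', unp(c,t(205,120,5,[(482,72),(745,68)]),.048+.156))
print('frame',unp(c,t(205,120,5,[(62,362),(800,350)]),.0))
for n,L in dict(L=[(62,92),(120,88),(143,348),(87,355)],M=[(300,78),(355,78),(328,340),(268,338)],R=[(668,80),(726,80),(722,342),(662,342)]).items():
    p=unp(c,t(170,190,5,L),.026)[:,:2]; a=(p[0]+p[1]-p[2]-p[3])/2
    print(n,p.mean(0),np.linalg.norm(a),np.degrees(np.arctan2(a[1],a[0])),np.linalg.norm(p[0]-p[1]),np.linalg.norm(p[2]-p[3]))
print('switch',unp(c,t(350,110,4,[(158,442)]),.066),unp(c,t(350,110,4,[(122,475),(213,475)]),.02))
```

```text
handle [[0.6513 0.0943 0.129 ]
 [0.5622 0.093  0.129 ]]
carr floor L edge: lip line [[ 0.5701  0.0144  0.084 ]
 [ 0.5726 -0.1285  0.084 ]]
board top [[ 0.6857  0.0226  0.204 ]
 [ 0.6913 -0.1164  0.204 ]]
frame [[ 0.5526  0.267   0.    ]
 [ 0.5674 -0.1957  0.    ]]
L [0.4218 0.3421] 0.15918266824637384 6.618180535776907 0.03558780163373499 0.034302631529388825
M [0.4311 0.2148] 0.15882130866137725 -5.4010920228486246 0.033414637691219405 0.03625990835209173
R [ 0.4326 -0.0167] 0.15909388557084836 -0.5804319174085066 0.03547052689071348 0.0364467801171586
switch [[ 0.4693 -0.2534  0.066 ]] [[ 0.4454 -0.2394  0.02  ]
 [ 0.4462 -0.3117  0.02  ]]
```

```bash
cat >> h.py <<'E'
TH=1.9
def go(x,y,z,phid=180+TH):
    s=robot.observe(); p=s['tool_pos']; r=s['tool_rot']; phi=r[2]
    d=np.array([x,y,z])-p
    dt=np.array([np.cos(phi)*d[0]+np.sin(phi)*d[1], np.sin(phi)*d[0]-np.cos(phi)*d[1], -d[2]])
    dr=-((phid-np.degrees(phi)+180)%360-180)
    print('t',round(s['time'],2),'pos',p.round(4),'phi',round(np.degrees(phi),2),'F',s['contact_force'].round(1),'op',round(s['opening'],4),'q6',round(s['qpos'][5],2))
    print('units',(dt/.025).round(2),'roll',round(dr/6,2),'rows',np.linalg.norm(dt)/.0417)
E
python3 - <<'E'
from h import *
c=cam('top')
t=lambda x0,y0,f,L:[(x0+(a+.5)/f-.5,y0+(b+.5)/f-.5) for a,b in L]
print('hood',unp(c,t(350,110,4,[(28,40),(40,288)]),.259))
go(.607,.094,.336)
E
python3 -m crank '{"claw":[1,1,1,1,1,1,1,1],"delta_pos":[[0,0,-1.6],[0,0,-3.2],[-1.2,-0.6,-4.4],[-2.7,-1.35,-4.4],[-4.2,-2.1,-4.4],[-5.7,-2.85,-4.4],[-7.2,-3.6,-4.4],[-8.7,-4.35,-4.4]],"roll":[0,0,0,-1,-2,-2.8,-2.8,-2.8]}'
python3 -c "
from h import *
go(.607,.094,.2)"
```

```text
hood [[ 0.71111682 -0.11229032  0.259     ]
 [ 0.55485503 -0.1187462   0.259     ]]
t 0.3 pos [0.1353 0.5072 0.2265] phi 165.06 F [ 0.2 -0.3  0.4] op 0.0917 q6 -0.15
units [-22.49 -11.1   -4.38] roll -2.81 rows 15.264644525252569
time: 0.97
tool_pos: [0.3137, 0.3487, 0.3369]
tool_rot: [3.141, 0.0, -3.108]
contact_force: [0.0, 0.9, -0.2]
opening: 0.0916
t 0.97 pos [0.3137 0.3487 0.3369] phi -178.09 F [ 0.   0.9 -0.2] op 0.0916 q6 -0.93
units [-11.39 -10.58   5.48] roll 0.0 rows 9.877587754661894
```

```bash
python3 -m crank '{"claw":[1,1,1,1,1,1,1,1],"delta_pos":[[-1.1,-1,0],[-2.3,-2.1,0.5],[-3.5,-3.2,1],[-4.7,-4.3,1.5],[-5.9,-5.4,2],[-7.1,-6.5,2.5],[-8.3,-7.7,2.5],[-9.4,-8.8,2.5]],"roll":[0,0,0,0,0,0,0,0]}'
python3 -c "
from h import *
go(.607,.094,.18);c=save('wrist','w1.png')
print(proj(c,[.607,.094,.129]))"
```

```text
time: 1.63
tool_pos: [0.5538, 0.1379, 0.2731]
tool_rot: [3.141, -0.002, -3.109]
contact_force: [0.7, -0.1, 1.0]
opening: 0.0918
t 1.63 pos [0.5538 0.1379 0.2731] phi -178.14 F [ 0.7 -0.1  1. ] op 0.0918 q6 -1.49
units [-2.07 -1.83  3.72] roll -0.01 rows 2.778711777317252
[[234.93523791 246.60846663]]
```

View pics/w1.png

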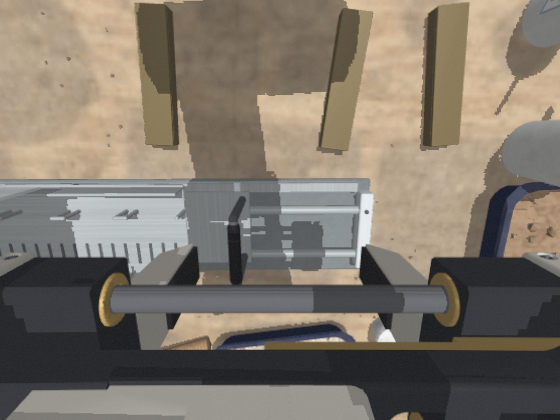

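The wrist view shows the black handle bar at about x=235, y=220–283, which matches the projected (235,247). I'll grip it.

```bash
python3 -m crank '{"claw":[1,1,1,0.8,0.8,0.8,0.8,0.8],"delta_pos":[[-1,-0.9,0.3],[-2.07,-1.83,1],[-2.07,-1.83,2.3],[-2.07,-1.83,3.7],[-2.07,-1.83,4.8],[-2.07,-1.83,5.8],[-2.07,-1.83,6.5],[-2.07,-1.83,6.5]],"roll":[0,0,0,0,0,0,0,0]}'
python3 -m crank '{"claw":[0,0,0,0,0,0,0,0],"delta_pos":[[0,0,0],[0,0,0],[0,0,0],[0,0,0],[0,0,0],[0,0,0],[0,0,0],[0,0,0]],"roll":[0,0,0,0,0,0,0,0]}' 15
python3 -c "
from h import *
go(.607-.208*.033,.302,.11)"
```

```text
time: 2.35
tool_pos: [0.6036, 0.0956, 0.1074]
tool_rot: [3.141, -0.008, -3.109]
contact_force: [-0.8, 0.1, 1.0]
opening: 0.0737
time: 3.02
tool_pos: [0.6063, 0.0955, 0.1119]
tool_rot: [3.142, 0.0, -3.109]
contact_force: [-1.1, 0.3, 0.0]
opening: 0.0248
t 3.02 pos [0.6063 0.0955 0.1119] phi -178.15 F [-1.1  0.3  0. ] op 0.0248 q6 -1.57
units [-0.02  8.26  0.08] roll -0.01 rows 4.953621291811093
```

```bash
python3 -m crank '{"claw":[0,0,0,0,0,0,0,0],"delta_pos":[[0,0,0],[0,0,0],[0,0,0],[0,0,0],[0,0.5,0],[0,1.2,0],[0,2.0,0],[0,3,0]],"roll":[0,0,0,0,0,0,0,0]}' 15
python3 -m crank '{"claw":[0,0,0,0,0,0,0,0],"delta_pos":[[0,1,0],[0,2,0],[0,3,0],[0,3.6,0],[0,4.1,0],[0,4.4,0],[0,4.6,0],[0,4.6,0]],"roll":[0,0,0,0,0,0,0,0]}' 15
python3 -c "
from h import *
go(.607-.208*.033,.302,.11)
c=save('top','t4.png');crop(c,190,110,370,210,4.4,'t4c.png')"
```

```text
time: 3.68
tool_pos: [0.6036, 0.1683, 0.1117]
tool_rot: [-3.138, -0.001, -3.111]
contact_force: [-0.1, -9.0, 2.6]
opening: 0.0092
time: 4.35
tool_pos: [0.5994, 0.2871, 0.1118]
tool_rot: [3.14, -0.001, -3.108]
contact_force: [-4.0, 3.0, 2.3]
opening: 0.0094
t 4.35 pos [0.5994 0.2871 0.1118] phi -178.09 F [-4.   3.   2.3] op 0.0094 q6 -1.27
units [-0.05  0.6   0.07] roll 0.0 rows 0.3606879948945638
```

View pics/t4c.png

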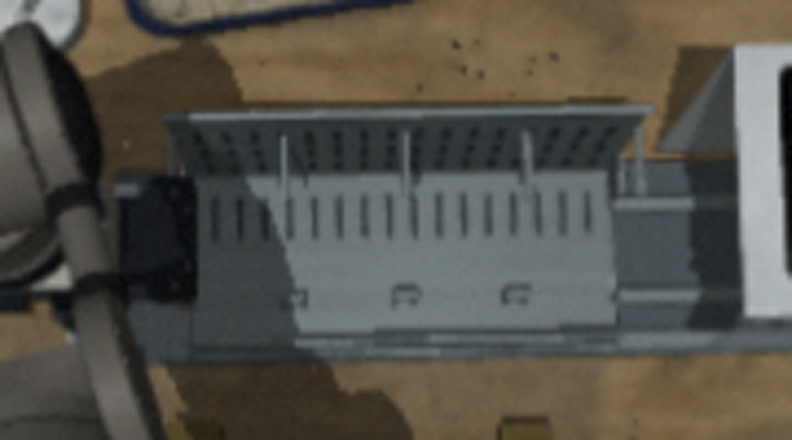

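```bash
for i in 1 2 3; do python3 -m crank '{"claw":[0,0,0,0,0,0,0,0],"delta_pos":[[0,0.04,0],[0,0.08,0],[0,0.12,0],[0,0.16,0],[0,0.2,0],[0,0.2,0],[0,0.2,0],[0,0.2,0]],"roll":[0,0,0,0,0,0,0,0]}' | grep -v rot; done
```

```text
time: 5.07
tool_pos: [0.5993, 0.2894, 0.1117]
contact_force: [-5.9, -2.4, 4.9]
opening: 0.0093
time: 5.73
tool_pos: [0.5992, 0.2943, 0.1117]
contact_force: [-5.3, -3.9, 4.1]
opening: 0.0094
time: 6.4
tool_pos: [0.599, 0.3004, 0.1117]
contact_force: [-5.1, 0.9, 4.0]
opening: 0.0092
```

```bash
for i in 1 2; do python3 -m crank '{"claw":[0,0,0,0,0,0,0,0],"delta_pos":[[0,0.03,0],[0,0.06,0],[0,0.1,0],[0,0.1,0],[0,0.1,0],[0,0.1,0],[0,0.1,0],[0,0.1,0]],"roll":[0,0,0,0,0,0,0,0]}' | grep -v rot; done
```

```text
time: 7.07
tool_pos: [0.5989, 0.3021, 0.1117]
contact_force: [-5.7, -2.5, 4.6]
opening: 0.0093
time: 7.73
tool_pos: [0.5989, 0.3025, 0.1117]
contact_force: [-6.8, -9.7, 5.8]
opening: 0.0096
```

```bash
python3 -m crank '{"claw":[0.7,0.7,0.7,0.7,0.7,0.7,0.7,0.7],"delta_pos":[[0,-0.06,0],[0,-0.06,0],[0,-0.06,0],[0,-0.06,0],[0,-0.06,0],[0,-0.06,-0.5],[0,-0.06,-2],[0,-0.06,-3.5]],"roll":[0,0,0,0,0,0,0,0]}'
python3 -m crank '{"claw":[1,1,1,1,1,1,1,1],"delta_pos":[[0.8,0.5,-1],[2.4,0.5,-2],[4,0.5,-2],[5.6,0.5,-2],[6.5,0.5,-2],[6.5,0.5,-2],[6.5,0.5,-2],[6.5,0.5,-2]],"roll":[0,0,0,0,0,0,0,0]}'
python3 - <<'E'
from h import *
c=save('top','t5.png');crop(c,190,110,370,210,4.4,'t5c.png');crop(c,150,190,330,290,4.4,'t5d.png')
E
```

```text
time: 8.4
tool_pos: [0.5985, 0.3037, 0.1982]
tool_rot: [-3.14, -0.004, -3.109]
contact_force: [0.6, -0.0, 0.7]
opening: 0.058
time: 9.07
tool_pos: [0.4376, 0.3115, 0.2496]
tool_rot: [3.141, 0.002, -3.109]
contact_force: [-0.2, -0.5, -0.6]
opening: 0.0916
```

View pics/t5c.png

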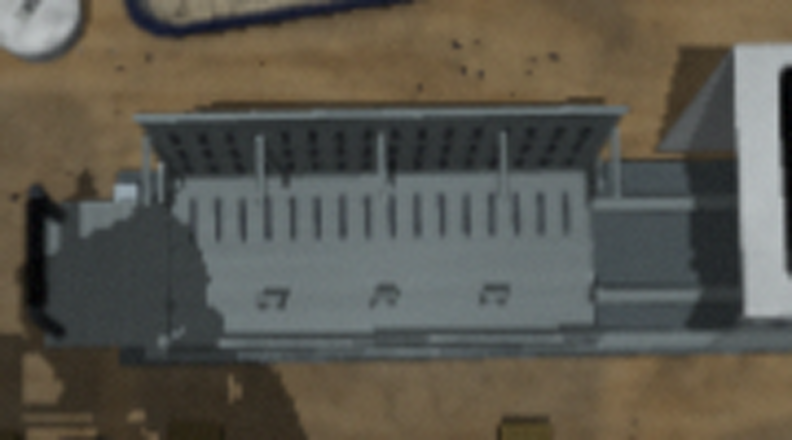

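View pics/t5d.png

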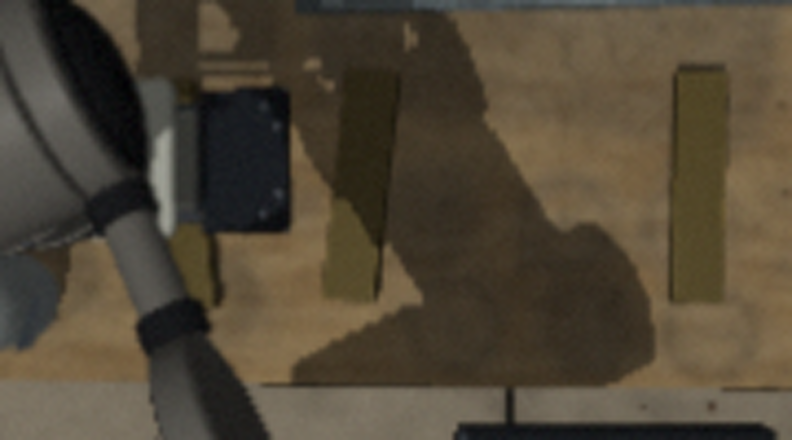

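Run:
```python
from h import *
np.set_printoptions(precision=4,suppress=True)
c=cam('top')
t=lambda L:[(190+(a+.5)/4.4-.5,110+(b+.5)/4.4-.5) for a,b in L]
R,tt=ext(c);print('cam',-R.T@tt)
th=np.radians(1.9);xd=np.array([np.cos(th),np.sin(th)]);yd=np.array([-np.sin(th),np.cos(th)])
def d(n,L,z):
    p=unp(c,t(L),z)[:,:2]; print(n,p.round(4).tolist(),'dryer', np.c_[p@xd,p@yd].round(4).tolist())
d('handle',[(38,195),(38,330)],.129)
d('liptop',[(240,334),(590,326)],.084)
d('liptop2',[(240,346),(590,338)],.084)
d('boardtop',[(145,117),(620,108)],.204)
d('pegs tip',[(262,197),(382,187),(505,182)],.162)
d('pegs root',[(262,137),(382,133),(503,130)],.162)
d('divs z.08',[(272,297),(385,295),(495,294)],.08)
d('divs z.048',[(272,297),(385,295),(495,294)],.048)
```

```text
cam [0.4213 0.0986 1.18  ]
handle [[0.6447, 0.3039], [0.5582, 0.3013]] dryer [[0.6544, 0.2824], [0.5678, 0.2827]]
liptop [[0.5631, 0.1768], [0.5721, -0.0541]] dryer [[0.5687, 0.158], [0.57, -0.0731]]
liptop2 [[0.5552, 0.1766], [0.5641, -0.0542]] dryer [[0.5607, 0.1581], [0.562, -0.0728]]
boardtop [[0.6764, 0.2272], [0.6871, -0.0551]] dryer [[0.6836, 0.2047], [0.6849, -0.0779]]
pegs tip [[0.6381, 0.1594], [0.6456, 0.0857], [0.6501, 0.0098]] dryer [[0.6431, 0.1381], [0.6481, 0.0642], [0.6501, -0.0118]]
pegs root [[0.6758, 0.1602], [0.6795, 0.0861], [0.6829, 0.0112]] dryer [[0.6807, 0.1377], [0.682, 0.0635], [0.6829, -0.0114]]
divs z.08 [[0.5886, 0.1564], [0.5911, 0.0817], [0.593, 0.0087]] dryer [[0.5935, 0.1368], [0.5935, 0.062], [0.5929, -0.0109]]
divs z.048 [[0.5935, 0.1581], [0.596, 0.0812], [0.598, 0.0061]] dryer [[0.5984, 0.1383], [0.5984, 0.0614], [0.5978, -0.0137]]
```

```bash
sed -i 's/^TH=.*/TH=2.2/' h.py; python3 -c "
from h import *
go(.4726,-.0171,.1,179.4)"
```

```text
t 9.17 pos [0.4379 0.3112 0.2489] phi -178.18 F [-0.2 -0.3  0.1] op 0.0917 q6 -1.13
units [ -0.97 -13.17   5.96] roll 0.4 rows 8.68490955316031
```

```bash
python3 -m crank '{"claw":[1,1,1,1,1,1,1,1],"delta_pos":[[-0.2,-1.6,0],[-0.4,-3.2,0],[-0.6,-4.8,0],[-0.97,-6.4,0],[-0.97,-8,0.6],[-0.97,-9.6,1.2],[-0.97,-11.2,2],[-0.97,-12.8,2.5]],"roll":[0,0.4,0.4,0.4,0.4,0.4,0.4,0.4]}'
python3 - <<'E'
from h import *
go(.4726,-.0171,.004,179.4);c=save('wrist','w2.png')
th=np.radians(-.6);a=np.array([np.cos(th),np.sin(th),0]);b=np.array([-np.sin(th),np.cos(th),0])
m=np.array([.4326,-.0167,.026])
P=proj(c,[m+i*.08*a+j*.018*b for i,j in((1,1),(1,-1),(-1,-1),(-1,1))]);print(P)
im=c['color'].copy();cv2.polylines(im,[P.round().astype(int)],1,(0,0,255),1);cv2.imwrite('pics/w2.png',im)
E
```

```text
time: 9.83
tool_pos: [0.4714, -0.0052, 0.1869]
tool_rot: [3.141, -0.001, 3.131]
contact_force: [0.8, -0.1, 0.0]
opening: 0.0919
t 9.83 pos [ 0.4714 -0.0052  0.1869] phi 179.41 F [ 0.8 -0.1  0. ] op 0.0919 q6 -1.73
units [-0.05 -0.48  7.32] roll 0.0 rows 4.395166314818573
[[283.20514726 231.91662679]
 [250.79207535 231.87945269]
 [246.5314327   75.29449082]
 [284.06654715  75.35236578]]
```

View pics/w2.png

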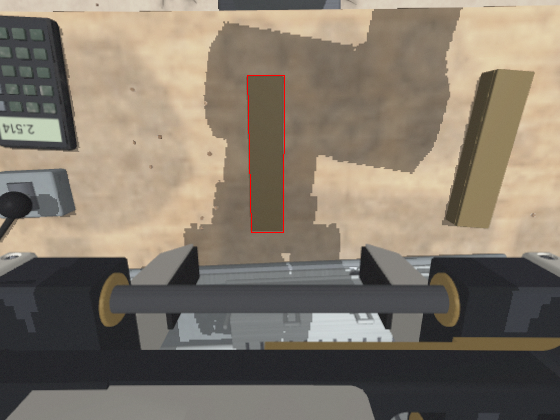

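```bash
python3 -m crank '{"claw":[1,1,1,1,0.8,0.7,0.6,0.6],"delta_pos":[[-0.05,-0.48,1.4],[-0.05,-0.48,2.9],[-0.05,-0.48,4.4],[-0.05,-0.48,5.6],[-0.05,-0.48,6.4],[-0.05,-0.48,6.9],[-0.05,-0.48,7.2],[-0.05,-0.48,7.25]],"roll":[0,0,0,0,0,0,0,0]}'
python3 -m crank '{"claw":[0.6,0,0,0,0,0,0,0],"delta_pos":[[0,0,0],[0,0,0],[0,0,0],[0,0,0],[0,0,0],[0,0,0],[0,0,0],[0,0,0]],"roll":[0,0,0,0,0,0,0,0]}' 8
python3 -m crank '{"claw":[0,0,0,0,0,0,0,0],"delta_pos":[[0,0,0],[0,0,0],[0,0,-0.3],[0,0,-0.6],[0,0,-1],[0,0,-1.4],[0,0,-2],[0,0,-2]],"roll":[0,0,0,0,0,0,0,0]}' 8
python3 - <<'E'
from h import *
c=save('side','s1.png');crop(c,180,150,380,300,4,'s1c.png')
save('wrist','w3.png')
E
```

```text
time: 10.55
tool_pos: [0.4721, -0.0151, 0.0055]
tool_rot: [3.141, -0.003, 3.131]
contact_force: [-0.4, 0.3, 0.4]
opening: 0.0702
time: 11.22
tool_pos: [0.4731, -0.0152, 0.008]
tool_rot: [-3.141, 0.002, 3.132]
contact_force: [0.8, -2.0, 5.4]
opening: 0.0362
time: 11.88
tool_pos: [0.4735, -0.0148, 0.0595]
tool_rot: [-3.141, 0.004, 3.132]
contact_force: [1.7, 1.2, -0.6]
opening: 0.0358
```

View pics/s1.png

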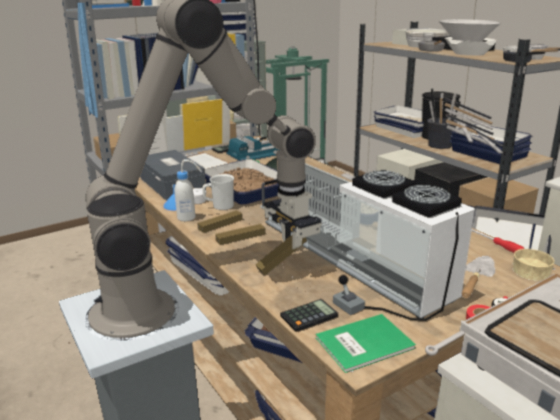

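View pics/w3.png

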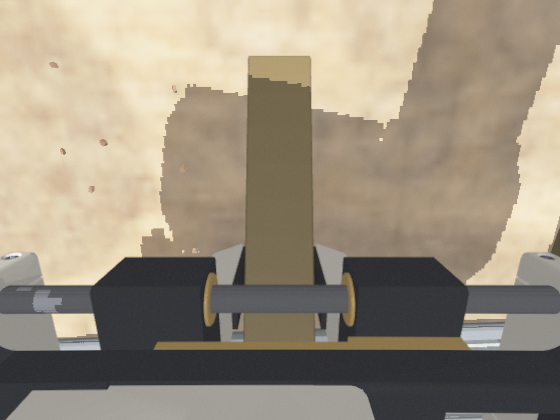

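```bash
python3 -m crank '{"claw":[0,0,0,0,0,0,0,0],"delta_pos":[[0,0,-0.3],[0,0,-0.8],[0,0,-1.4],[0,0,-2],[0,0,-3],[0,0,-3.5],[0,0,-4],[0,0,-4]],"roll":[0,0,0,0,0,0,0,0]}' 8
python3 - <<'E'
from h import *
c=save('side','s2.png');crop(c,220,120,380,300,3.3,'s2c.png')
save('wrist','w4.png')
E
```

```text
time: 12.65
tool_pos: [0.4729, -0.0149, 0.1588]
tool_rot: [-3.141, 0.002, 3.132]
contact_force: [0.7, -0.1, -3.2]
opening: 0.0363
```

View pics/s2c.png

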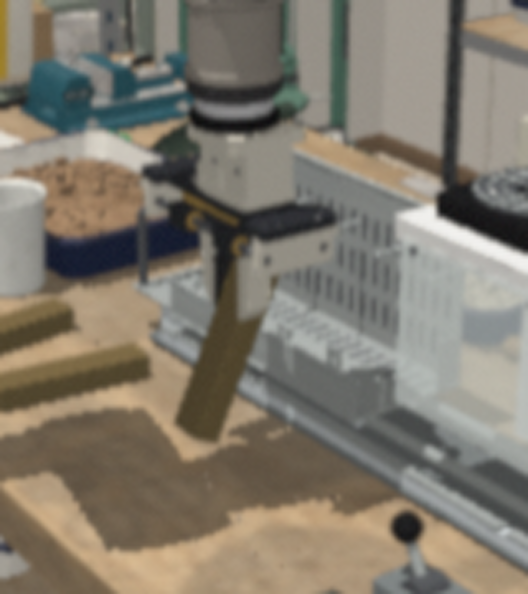

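View pics/w4.png

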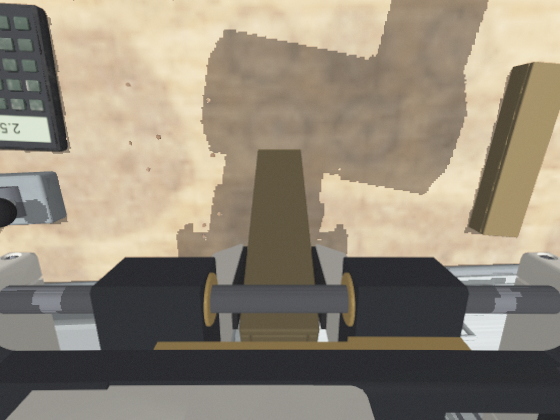

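```bash
cat >> h.py <<'E'
def foot(c,pl,pr,w=.036):
    # edge of known width seen by wrist -> mid point in world
    u=cv2.undistortPoints(np.array([pl,pr],float).reshape(-1,1,2),K(c),np.array([c['k1'],0,0,0.])).reshape(-1,2)
    z=w/np.linalg.norm(u[0]-u[1]); P=np.append(u.mean(0),1)*z
    R,t=ext(c); return R.T@(P-t)
E
python3 - <<'E'
from h import *
c=cam('wrist'); f=foot(c,(258,150),(302,150)); p=c['s']['tool_pos']; g=p+[0,0,.019]
print(f,p,'foot-grasp',f-g, c['s']['contact_force'],c['s']['opening'])
print(np.degrees(np.arctan2(g[2]-f[2],g[0]-f[0])))
E
```

```text
[ 0.41757303 -0.01207129  0.06017592] [ 0.47172325 -0.01469929  0.15654945] foot-grasp [-0.05415022  0.002628   -0.11537353] [-0.75279081  0.02264013 -4.21869803] 0.03588525758398382
64.85712751811806
```

```bash
python3 -c "
from h import *
go(.629,.046,.225)"
python3 -m crank '{"claw":[0,0,0,0,0,0,0,0],"delta_pos":[[0,0,-0.6],[0,0,-1.2],[0,0,-1.9],[0,0,-2.7],[0,0,-2.7],[-0.2,0.1,-2.7],[-0.5,0.3,-2.7],[-0.8,0.5,-2.7]],"roll":[0,0,0,0,0,-0.2,-0.4,-0.47]}' 8
python3 -c "
from h import *
go(.629,.046,.225)"
```

```text
t 12.8 pos [ 0.4714 -0.0147  0.1561] phi 179.46 F [ 0.1 -0.1 -3.6] op 0.0359 q6 -1.76
units [-6.28  2.49 -2.76] roll -0.46 rows 4.373299245608592
time: 13.47
tool_pos: [0.4924, -0.002, 0.2229]
tool_rot: [3.141, -0.003, -3.1]
contact_force: [-0.2, -0.1, -2.9]
opening: 0.0359
t 13.47 pos [ 0.4924 -0.002   0.2229] phi -177.64 F [-0.2 -0.1 -2.9] op 0.0359 q6 -1.77
units [-5.54  1.69 -0.08] roll 0.03 rows 3.472915510989233
```

```bash
python3 -m crank '{"claw":[0,0,0,0,0,0,0,0],"delta_pos":[[-0.5,0.2,-0.1],[-1.2,0.4,-0.1],[-2.1,0.7,-0.1],[-3.1,1,-0.1],[-4.1,1.3,-0.1],[-4.9,1.5,-0.1],[-5.4,1.65,-0.1],[-5.5,1.7,-0.1]],"roll":[0,0,0,0,0,0,0,0]}' 8
python3 - <<'E'
from h import *
go(.629,.046,.225)
c=save('wrist','w5.png');c=save('side','s3.png');crop(c,220,120,380,300,3.3,'s3c.png')
E
```

```text
time: 14.13
tool_pos: [0.6298, 0.0469, 0.2243]
tool_rot: [3.141, -0.002, -3.1]
contact_force: [-0.5, 0.4, -4.5]
opening: 0.0361
t 14.13 pos [0.6298 0.0469 0.2243] phi -177.63 F [-0.5  0.4 -4.5] op 0.0361 q6 -1.66
units [ 0.03 -0.03 -0.03] roll 0.03 rows 0.033533256431014256
```

View pics/w5.png

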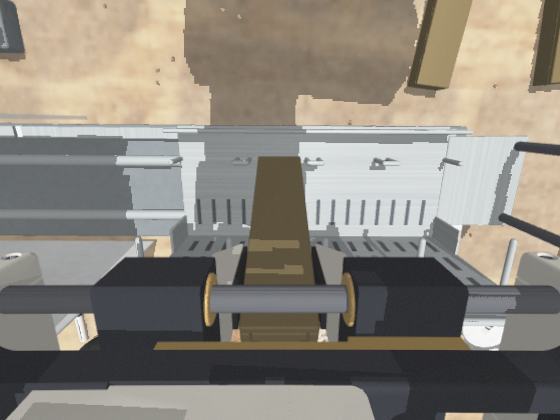

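View pics/s3c.png

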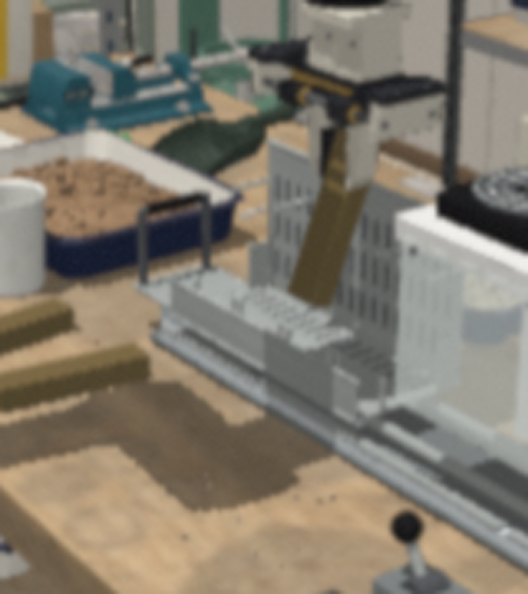

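Run:
```python
from h import *
c=cam('wrist'); f=foot(c,(258,157),(302,157)); p=c['s']['tool_pos']
print(f,f-p)
# project lip inner top edge and floor divs, bay3 peg etc
b=np.array([.5667,.0438,.048]);xd=np.array([.9993,.0384,0]);yd=np.array([-.0384,.9993,0])
for n,q in dict(lipL=b+.1*yd+[0,0,.036],lipR=b-.1*yd+[0,0,.036],divL=b+.0375*yd+.03*xd+[0,0,.032],divR=b-.0375*yd+.03*xd+[0,0,.032],pegL=b+.0375*yd+.076*xd+[0,0,.114],pegR=b-.0375*yd+.076*xd+[0,0,.114]).items(): print(n,proj(c,q).round(1))
```

```text
[0.57915818 0.04633391 0.13036254] [-0.04886863  0.00015167 -0.09462371]
lipL [[382.9 138.5]]
lipR [[172.6 137.7]]
divL [[315.5 169.1]]
divR [[239.9 168.9]]
pegL [[325.3 244.1]]
pegR [[228.9 243.8]]
```

```bash
python3 -m crank '{"claw":[0,0,0,0,0,0,0,0],"delta_pos":[[0,0,0.3],[0,0,0.7],[0,0,1.1],[0,0,1.5],[0,0,1.9],[0,0,2.2],[0,0,2.4],[0,0,2.4]],"roll":[0,0,0,0,0,0,0,0]}' 8
python3 - <<'E'
from h import *
go(.629,.046,.16)
c=save('wrist','w6.png')
E
```

```text
time: 14.95
tool_pos: [0.6274, 0.0454, 0.1655]
tool_rot: [3.141, -0.003, -3.102]
contact_force: [-0.6, -0.1, -4.2]
opening: 0.036
t 14.95 pos [0.6274 0.0454 0.1655] phi -177.73 F [-0.6 -0.1 -4.2] op 0.036 q6 -1.66
units [-0.06  0.02  0.22] roll 0.01 rows 0.13833279544969407
```

View pics/w6.png

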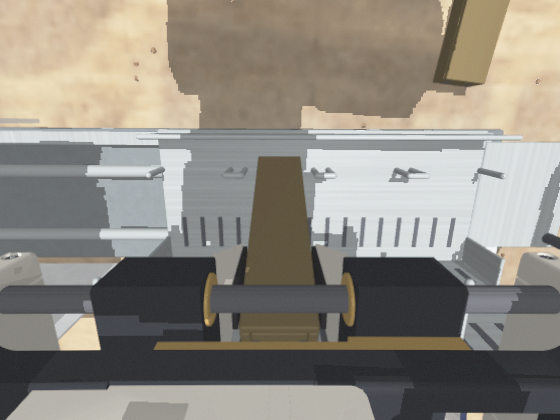

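```bash
python3 -m crank '{"claw":[0,0,0,0,0,0,0,0],"delta_pos":[[0,0,0.06],[0,0,0.12],[0,0,0.18],[0,0,0.2],[0,0,0.2],[0.1,0,0.2],[0.15,0,0.2],[0.2,0,0.2]],"roll":[0,0,0,0,0,0,0,0]}' 8
python3 -m crank '{"claw":[0,0,0,0,0,0,0,0],"delta_pos":[[0.04,0,0],[0.08,0,0],[0.12,0,0],[0.16,0,0],[0.2,0,0],[0.2,0,0],[0.2,0,0],[0.2,0,0]],"roll":[0,0,0,0,0,0,0,0]}' 8
```

```text
time: 15.67
tool_pos: [0.6229, 0.0452, 0.1623]
tool_rot: [3.142, 0.0, -3.102]
contact_force: [-0.8, -0.8, -3.6]
opening: 0.0357
time: 16.33
tool_pos: [0.6182, 0.045, 0.1622]
tool_rot: [3.141, 0.0, -3.102]
contact_force: [0.2, 0.1, -3.8]
opening: 0.0356
```

```bash
for i in 1 2; do python3 -m crank '{"claw":[0,0,0,0,0,0,0,0],"delta_pos":[[0.03,0,0],[0.06,0,0],[0.1,0,0],[0.13,0,0],[0.16,0,0],[0.16,0,0],[0.16,0,0],[0.16,0,0]],"roll":[0,0,0,0,0,0,0,0]}' 8; done
```

```text
time: 17.0
tool_pos: [0.6142, 0.0449, 0.1622]
tool_rot: [3.142, 0.0, -3.102]
contact_force: [-0.8, -0.4, -3.5]
opening: 0.0363
time: 17.67
tool_pos: [0.6104, 0.0447, 0.1624]
tool_rot: [3.142, 0.001, -3.102]
contact_force: [0.9, 0.5, -1.4]
opening: 0.0359
```

Run:
```python
from h import *
c=save('wrist','w7.png');crop(c,180,110,380,260,4,'w7c.png')
c=save('side','s4.png');crop(c,220,120,380,300,3.3,'s4c.png')
```

```text
(no output)
```

View pics/w7c.png

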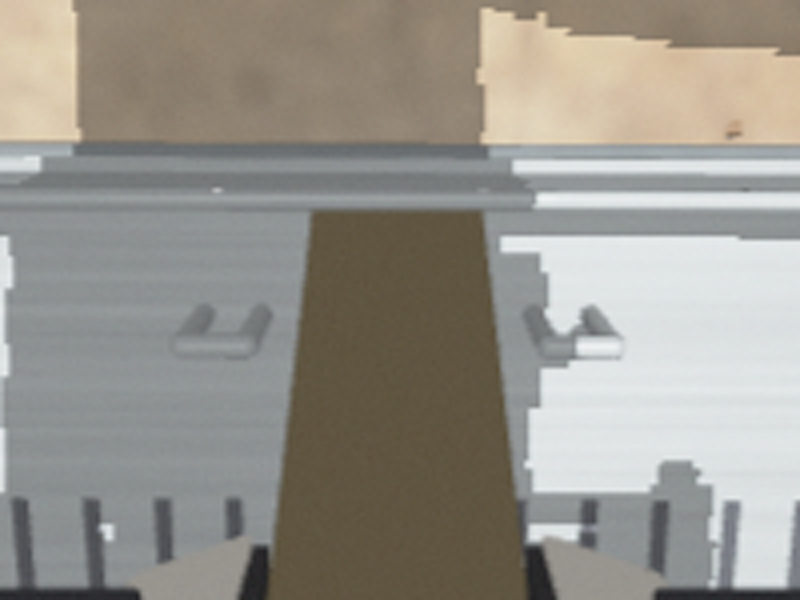

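View pics/s4c.png

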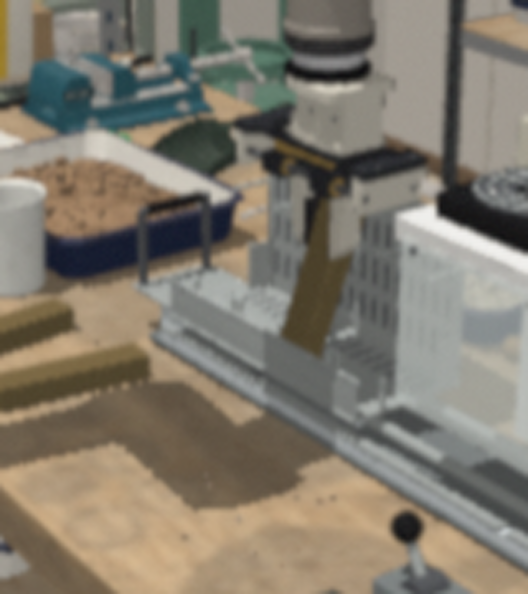

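```bash
for i in 1 2; do python3 -m crank '{"claw":[0,0,0,0,0,0,0,0],"delta_pos":[[0,0,0.03],[0,0,0.06],[0,0,0.1],[0,0,0.13],[0,0,0.16],[0,0,0.16],[0,0,0.16],[0,0,0.16]],"roll":[0,0,0,0,0,0,0,0]}' 8; done
```

```text
time: 18.43
tool_pos: [0.6123, 0.0447, 0.1609]
tool_rot: [-3.141, 0.007, -3.102]
contact_force: [1.2, 0.8, 9.9]
opening: 0.036
time: 19.1
tool_pos: [0.6125, 0.0447, 0.1571]
tool_rot: [-3.141, 0.008, -3.102]
contact_force: [3.7, 0.7, 10.3]
opening: 0.0361
```

```bash
python3 -m crank '{"claw":[0,0,0,0,0,0,0,0],"delta_pos":[[-0.1,0,0],[-0.2,0,0.03],[-0.3,0,0.06],[-0.4,0,0.1],[-0.5,0,0.14],[-0.6,0,0.18],[-0.7,0,0.22],[-0.75,0,0.25]],"roll":[0,0,0,0,0,0,0,0]}' 6
python3 - <<'E'
from h import *
go(.632,.045,.15)
c=save('wrist','w8.png');crop(c,180,110,380,260,4,'w8c.png')
c=save('side','s5.png');crop(c,220,120,380,300,3.3,'s5c.png')
E
```

```text
time: 19.77
tool_pos: [0.6303, 0.0454, 0.1492]
tool_rot: [-3.141, 0.004, -3.102]
contact_force: [1.9, 0.7, 5.3]
opening: 0.0359
t 19.77 pos [0.6303 0.0454 0.1492] phi -177.72 F [1.9 0.7 5.3] op 0.0359 q6 -1.66
units [-0.07 -0.02 -0.03] roll 0.01 rows 0.04647005211975261
```

View pics/w8c.png

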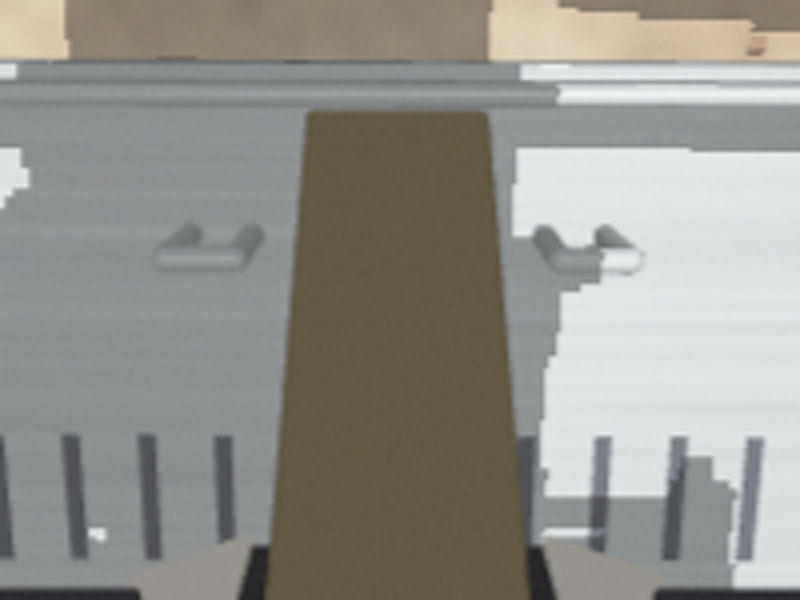

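View pics/s5c.png

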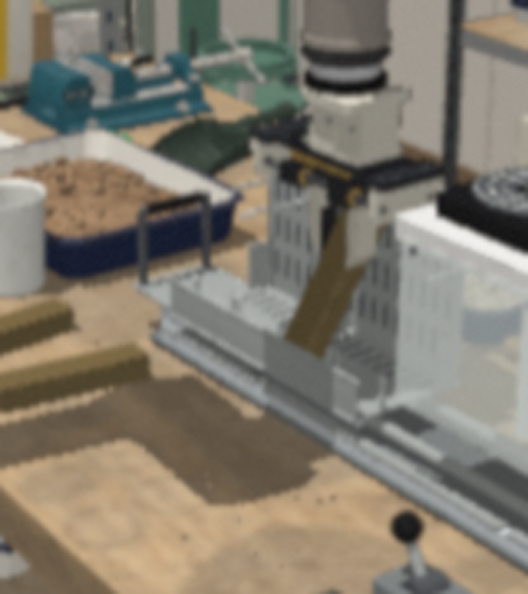

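```bash
python3 -m crank '{"claw":[0.46,0.46,0.46,0.46,0.46,0.46,0.46,0.46],"delta_pos":[[0,0,0],[0,0,0],[0,0,0],[0,0,0],[0,0,0],[0,0,0],[0,0,0],[0,0,0]],"roll":[0,0,0,0,0,0,0,0]}' 6
python3 - <<'E'
from h import *
c=save('wrist','w9.png')
c=save('side','s6.png');crop(c,220,120,380,300,3.3,'s6c.png')
E
```

```text
time: 20.53
tool_pos: [0.6287, 0.0455, 0.1477]
tool_rot: [3.141, -0.001, -3.102]
contact_force: [-1.2, 0.6, -0.3]
opening: 0.0422
```

View pics/w9.png

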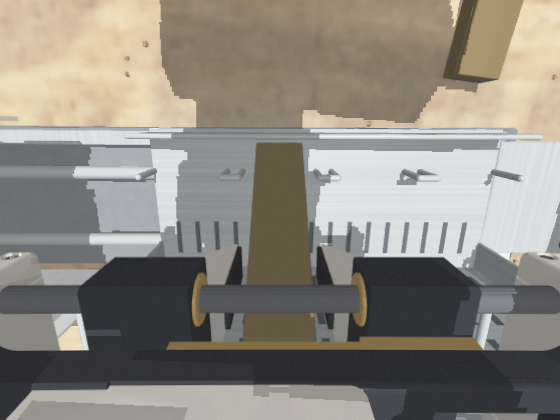

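View pics/s6c.png

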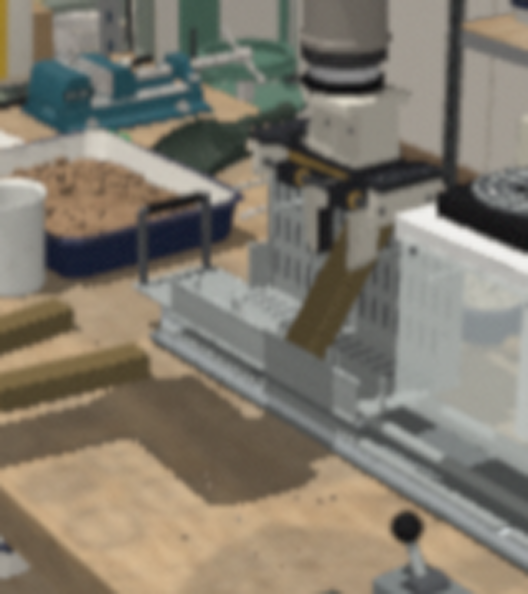

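```bash
python3 -m crank '{"claw":[0.46,0.46,0.46,0.46,0.5,0.8,1,1],"delta_pos":[[0,0,-0.3],[0,0,-1],[0,0,-2],[0,0,-3.2],[1,0,-4.6],[2.2,0,-5.6],[3.4,0,-5.6],[4,0,-5.6]],"roll":[0,0,0,0,0,0,0,0]}' 6
python3 - <<'E'
from h import *
go(.5,.04,.3)
c=save('wrist','w10.png');crop(c,200,120,360,240,5,'w10c.png')
c=save('side','s7.png');crop(c,250,150,380,280,4.5,'s7c.png')
E
```

```text
time: 21.3
tool_pos: [0.5272, 0.0415, 0.291]
tool_rot: [-3.141, 0.004, -3.102]
contact_force: [0.7, -0.5, 0.1]
opening: 0.061
t 21.3 pos [0.5272 0.0415 0.291 ] phi -177.71 F [ 0.7 -0.5  0.1] op 0.061 q6 -1.68
units [ 1.09 -0.02 -0.36] roll 0.02 rows 0.6877087393531732
```

View pics/w10.png

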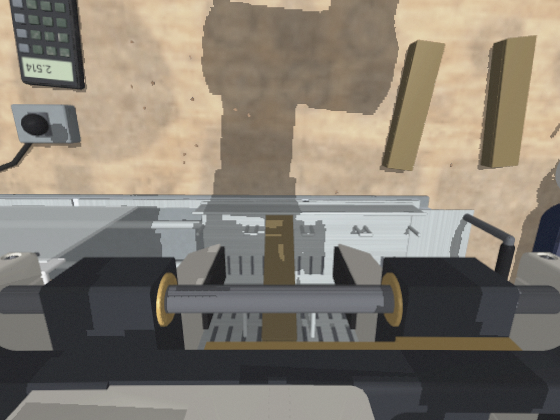

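View pics/s7c.png

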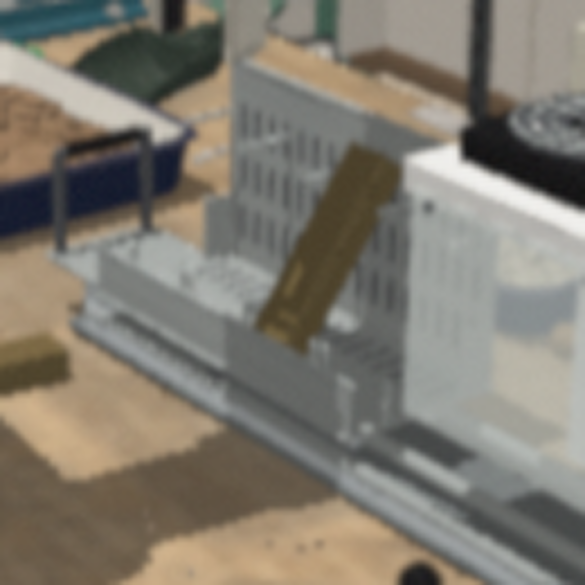

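Run:
```python
from h import *
c=save('top','t6.png');crop(c,150,190,330,290,4.4,'t6d.png');crop(c,190,110,370,210,4.4,'t6c.png')
```

```text
(no output)
```

View pics/t6d.png

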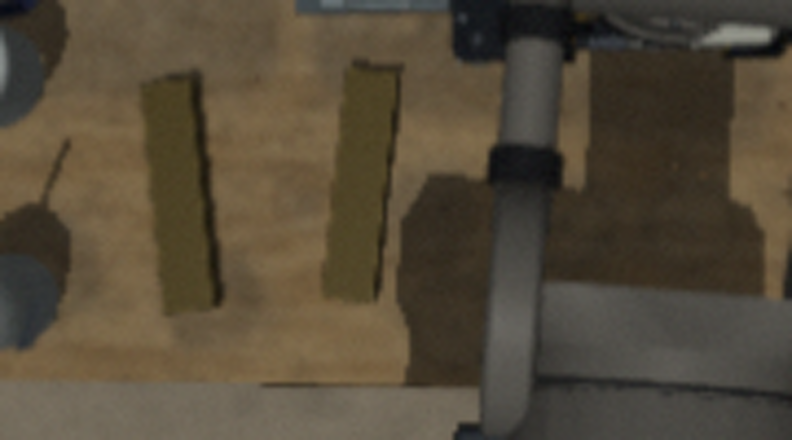

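View pics/t6c.png

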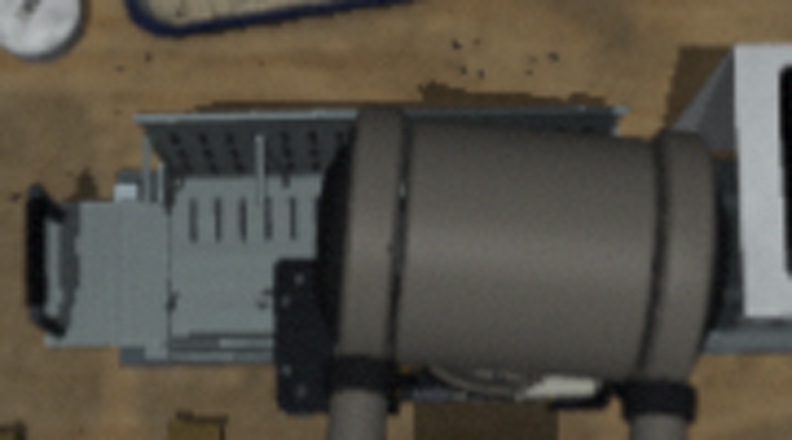

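```bash
python3 -c "
from h import *
go(.4709,.211,.16,174.6)"
```

```text
t 21.45 pos [0.5287 0.0415 0.2894] phi -177.73 F [ 0.3 -1.   1.1] op 0.0731 q6 -1.68
units [2.04 6.87 5.18] roll 1.28 rows 5.29919330743766
```

```bash
python3 -m crank '{"claw":[1,1,1,1,1,1,1,1],"delta_pos":[[0.8,0.5,0],[1.6,1.5,0],[2.04,3,0],[2.04,4.5,0.5],[2.04,6,1.5],[2.04,6.87,2.8],[2.04,6.87,4.1],[2.04,6.87,5]],"roll":[0,0.5,1.28,1.28,1.28,1.28,1.28,1.28]}'
python3 - <<'E'
from h import *
go(.4709,.211,.006,174.6);c=save('wrist','w11.png')
th=np.radians(-5.4);a=np.array([np.cos(th),np.sin(th),0]);b=np.array([-np.sin(th),np.cos(th),0])
m=np.array([.4311,.2148,.026])
P=proj(c,[m+i*.08*a+j*.018*b for i,j in((1,1),(1,-1),(-1,-1),(-1,1))])
im=c['color'].copy();cv2.polylines(im,[P.round().astype(int)],1,(0,0,255),1);cv2.imwrite('pics/w11.png',im)
E
```

```text
time: 22.12
tool_pos: [0.4708, 0.2127, 0.1597]
tool_rot: [-3.141, -0.003, 3.05]
contact_force: [-0.0, -0.5, 0.0]
opening: 0.092
t 22.12 pos [0.4708 0.2127 0.1597] phi 174.76 F [-0.  -0.5  0. ] op 0.092 q6 -1.2
units [-0.01 -0.07  6.15] roll 0.03 rows 3.686860468874487
```

View pics/w11.png

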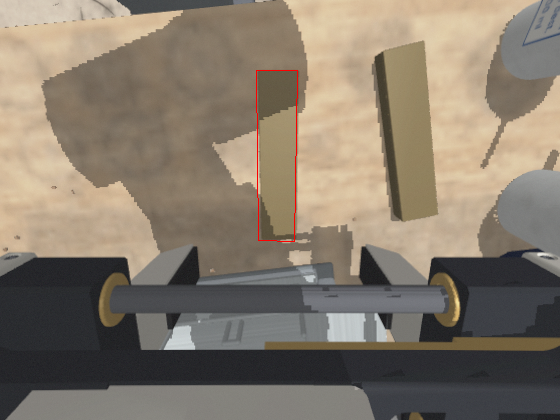

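```bash
python3 -m crank '{"claw":[1,1,1,0.8,0.7,0.6,0.6,0.6],"delta_pos":[[0,-0.05,1.3],[0,-0.07,2.7],[0,-0.07,4],[0,-0.07,5],[0,-0.07,5.6],[0,-0.07,5.95],[0,-0.07,6.15],[0,-0.07,6.15]],"roll":[0,0,0,0,0,0,0,0]}'
python3 -m crank '{"claw":[0,0,0,0,0,0,0,0],"delta_pos":[[0,0,0],[0,0,0],[0,0,0],[0,0,0],[0,0,0],[0,0,0],[0,0,0],[0,0,0]],"roll":[0,0,0,0,0,0,0,0]}' 8
python3 -m crank '{"claw":[0,0,0,0,0,0,0,0],"delta_pos":[[0,0,0],[0,0,-0.3],[0,0,-0.6],[0,0,-1],[0,0,-1.4],[0,0,-2],[0,0,-2.6],[0,0,-3.2]],"roll":[0,0,0,0,0,0,0,0]}' 8
python3 -m crank '{"claw":[0,0,0,0,0,0,0,0],"delta_pos":[[0,0,-0.6],[0,0,-1.3],[0,0,-2],[0,0,-2.8],[0,0,-3.6],[0,0,-4.4],[0,0,-5],[0,0,-5.2]],"roll":[0,0,0,0,-0.5,-1,-1.2,-1.27]}' 8
python3 - <<'E'
from h import *
save('wrist','w12.png')
go(.626,.121,.225)
E
```

```text
time: 22.83
tool_pos: [0.4717, 0.2094, 0.0089]
tool_rot: [3.142, -0.0, 3.047]
contact_force: [0.5, 0.1, 0.2]
opening: 0.0631
time: 23.5
tool_pos: [0.4718, 0.2097, 0.0101]
tool_rot: [3.14, 0.002, 3.047]
contact_force: [-0.3, 1.6, 6.3]
opening: 0.0357
time: 24.17
tool_pos: [0.4708, 0.2092, 0.0906]
tool_rot: [3.142, 0.0, 3.047]
contact_force: [-0.5, -0.0, -3.0]
opening: 0.0364
time: 24.83
tool_pos: [0.4717, 0.2095, 0.2224]
tool_rot: [3.141, 0.005, -3.102]
contact_force: [0.4, -1.3, -3.9]
opening: 0.0361
t 24.88 pos [0.4717 0.2095 0.2219] phi -177.75 F [ 0.2  0.4 -1.8] op 0.036 q6 -1.34
units [-6.03 -3.78 -0.12] roll 0.01 rows 4.266146577449483
```

View pics/w12.png

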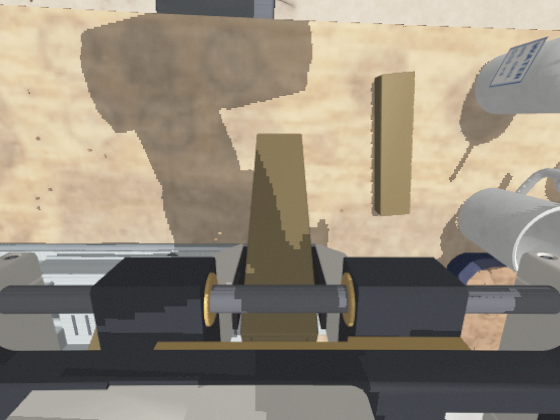

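Run:
```python
from h import *
c=cam('wrist'); f=foot(c,(257,134),(302,134)); p=c['s']['tool_pos']
print(f-p)
go(.5638+.007+.061,.1188+.0026,.225)
```

```text
[-0.0663925  -0.00083249 -0.09481338]
t 24.93 pos [0.4712 0.2093 0.2204] phi -177.81 F [-0.1  0.3 -2.6] op 0.0357 q6 -1.34
units [-6.29 -3.76 -0.19] roll -0.0 rows 4.392287817086627
```

```bash
python3 -m crank '{"claw":[0,0,0,0,0,0,0,0],"delta_pos":[[-0.6,-0.4,-0.1],[-1.5,-0.9,-0.2],[-2.5,-1.5,-0.2],[-3.6,-2.2,-0.2],[-4.7,-2.8,-0.2],[-5.6,-3.4,-0.2],[-6.2,-3.7,-0.2],[-6.3,-3.76,-0.2]],"roll":[0,0,0,0,0,0,0,0]}' 8
python3 -m crank '{"claw":[0,0,0,0,0,0,0,0],"delta_pos":[[0,0,0.2],[0,0,0.5],[0,0,0.9],[0,0,1.3],[0,0,1.7],[0,0,2.1],[0,0,2.3],[0,0,2.3]],"roll":[0,0,0,0,0,0,0,0]}' 8
python3 - <<'E'
from h import *
go(.5638+.066,.1188+.0026,.16)
c=save('wrist','w13.png');crop(c,160,100,400,280,3.3,'w13c.png')
E
```

```text
time: 25.6
tool_pos: [0.6336, 0.1193, 0.2215]
tool_rot: [-3.141, -0.002, -3.106]
contact_force: [-0.3, -0.8, -3.4]
opening: 0.0361
time: 26.27
tool_pos: [0.631, 0.1216, 0.1648]
tool_rot: [3.142, -0.003, -3.103]
contact_force: [-0.8, 0.1, -2.5]
opening: 0.0359
t 26.27 pos [0.631  0.1216 0.1648] phi -177.77 F [-0.8  0.1 -2.5] op 0.0359 q6 -1.54
units [ 0.05 -0.01  0.19] roll 0.0 rows 0.11809887432958611
```

View pics/w13c.png

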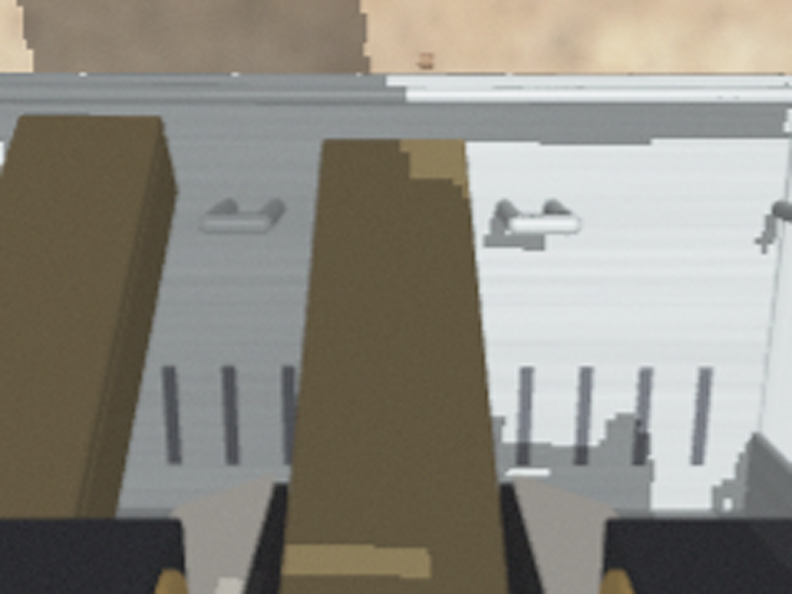

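```bash
python3 -m crank '{"claw":[0,0,0,0,0,0,0,0],"delta_pos":[[0,0,0.06],[0,0,0.12],[0,0,0.18],[0.05,0,0.2],[0.1,0,0.2],[0.15,0,0.2],[0.2,0,0.2],[0.2,0,0.2]],"roll":[0,0,0,0,0,0,0,0]}' 8
python3 -m crank '{"claw":[0,0,0,0,0,0,0,0],"delta_pos":[[0.04,0,0],[0.08,0,0],[0.12,0,0],[0.16,0,0],[0.2,0,0],[0.2,0,0],[0.2,0,0],[0.2,0,0]],"roll":[0,0,0,0,0,0,0,0]}' 8
python3 -m crank '{"claw":[0,0,0,0,0,0,0,0],"delta_pos":[[0.04,0,0],[0.08,0,0],[0.12,0,0],[0.16,0,0],[0.2,0,0],[0.2,0,0],[0.2,0,0],[0.2,0,0]],"roll":[0,0,0,0,0,0,0,0]}' 8
python3 - <<'E'
from h import *
c=save('wrist','w14.png');crop(c,160,100,400,280,3.3,'w14c.png')
E
```

```text
time: 26.98
tool_pos: [0.6268, 0.1213, 0.1618]
tool_rot: [3.141, 0.0, -3.103]
contact_force: [0.9, -0.7, -2.6]
opening: 0.0358
time: 27.65
tool_pos: [0.6221, 0.1211, 0.1617]
tool_rot: [3.142, 0.0, -3.103]
contact_force: [0.6, 1.1, -3.2]
opening: 0.0359
time: 28.32
tool_pos: [0.6169, 0.1209, 0.1616]
tool_rot: [3.142, -0.0, -3.103]
contact_force: [0.5, 0.5, -2.5]
opening: 0.0359
```

View pics/w14c.png

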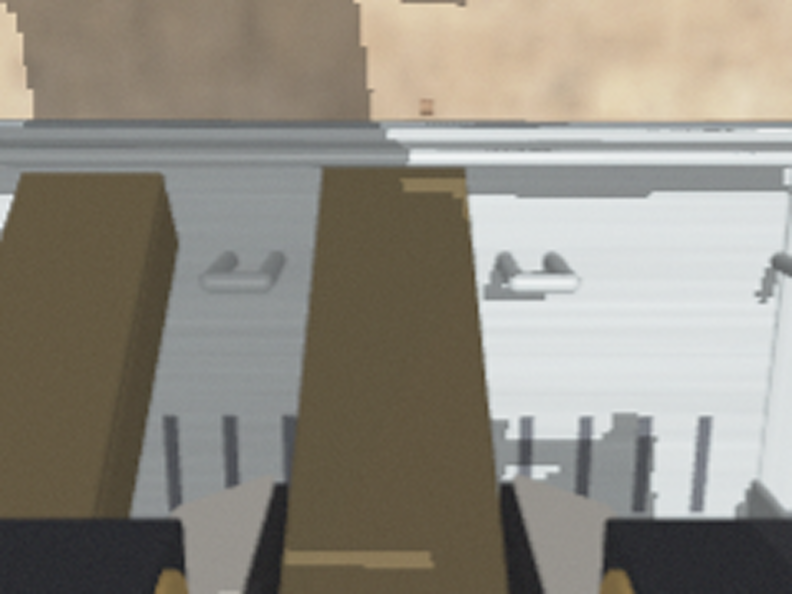

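```bash
for i in 1 2; do python3 -m crank '{"claw":[0,0,0,0,0,0,0,0],"delta_pos":[[0,0,0.03],[0,0,0.06],[0,0,0.1],[0,0,0.13],[0,0,0.16],[0,0,0.16],[0,0,0.16],[0,0,0.16]],"roll":[0,0,0,0,0,0,0,0]}' 8; done
```

```text
time: 29.03
tool_pos: [0.619, 0.121, 0.16]
tool_rot: [3.141, 0.006, -3.103]
contact_force: [2.5, -0.7, 7.6]
opening: 0.0357
time: 29.7
tool_pos: [0.62, 0.121, 0.1569]
tool_rot: [3.141, 0.009, -3.103]
contact_force: [3.6, -0.6, 9.9]
opening: 0.0364
```

```bash
python3 -m crank '{"claw":[0,0,0,0,0,0,0,0],"delta_pos":[[-0.06,0,0.02],[-0.12,0,0.05],[-0.18,0,0.08],[-0.24,0,0.12],[-0.3,0,0.16],[-0.36,0,0.2],[-0.42,0,0.25],[-0.42,0,0.25]],"roll":[0,0,0,0,0,0,0,0]}' 6
python3 - <<'E'
from h import *
c=save('wrist','w15.png');crop(c,160,100,400,280,3.3,'w15c.png')
E
```

```text
time: 30.37
tool_pos: [0.63, 0.1213, 0.1496]
tool_rot: [3.141, 0.007, -3.103]
contact_force: [3.6, 0.8, 5.7]
opening: 0.0357
```

View pics/w15c.png

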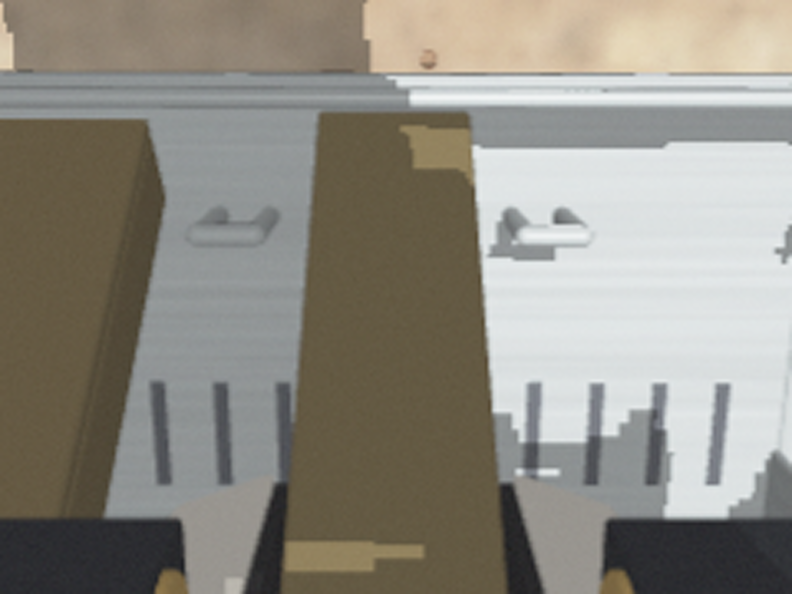

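Foot is at the lip, level with its neighbour. I'll release it.

```bash
python3 -m crank '{"claw":[0.46,0.46,0.46,0.46,0.46,0.46,0.46,0.46],"delta_pos":[[0,0,0],[0,0,0],[0,0,0],[0,0,0],[0,0,0],[0,0,0],[0,0,0],[0,0,0]],"roll":[0,0,0,0,0,0,0,0]}' 6
python3 -m crank '{"claw":[0.46,0.46,0.46,0.46,0.5,0.8,1,1],"delta_pos":[[0,0,-0.3],[0,0,-1],[0,0,-2],[0,0,-3.2],[1,0,-4.6],[2.2,0,-5.6],[3.4,0,-5.6],[4,0,-5.6]],"roll":[0,0,0,0,0,0,0,0]}' 6
python3 - <<'E'
from h import *
c=save('wrist','w16.png')
c=save('side','s8.png');crop(c,230,150,380,280,4.5,'s8c.png')
c=save('top','t7.png');crop(c,150,190,330,290,4.4,'t7d.png')
th=np.radians(6.6);x,y=.4218+.04*np.cos(th),.3421+.04*np.sin(th);print(x,y);go(x,y,.16,186.6)
E
```

```text
time: 31.08
tool_pos: [0.629, 0.1208, 0.1491]
tool_rot: [-3.141, 0.005, -3.103]
contact_force: [2.5, -1.8, 6.3]
opening: 0.0399
time: 31.75
tool_pos: [0.525, 0.1178, 0.2896]
tool_rot: [3.141, 0.002, -3.102]
contact_force: [0.5, 0.0, 0.4]
opening: 0.0613
0.46153491062401586 0.3466974860197147
t 31.9 pos [0.5267 0.1176 0.2882] phi -177.76 F [-0.1 -0.5 -0.3] op 0.0733 q6 -1.53
units [2.25 9.26 5.13] roll -0.73 rows 6.485338938093343
```

View pics/w16.png

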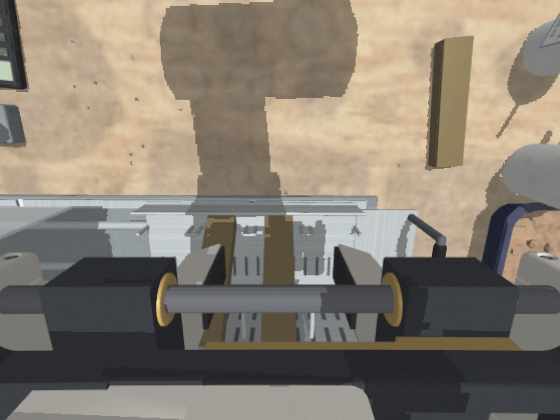

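View pics/s8c.png

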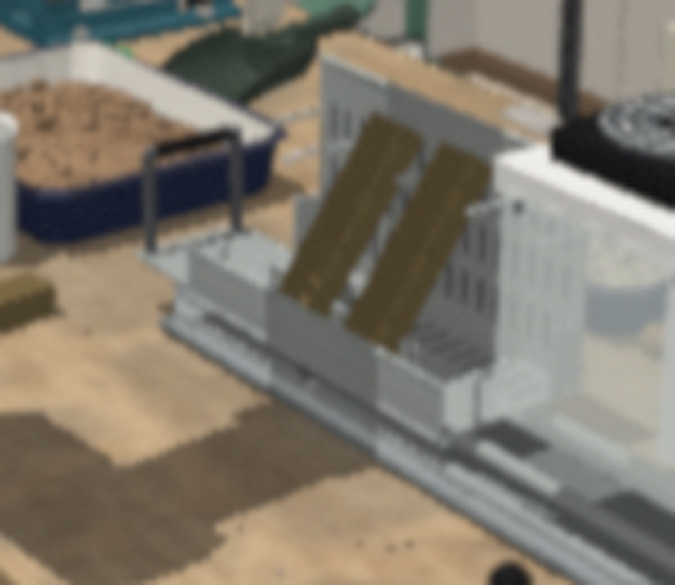

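View pics/t7d.png

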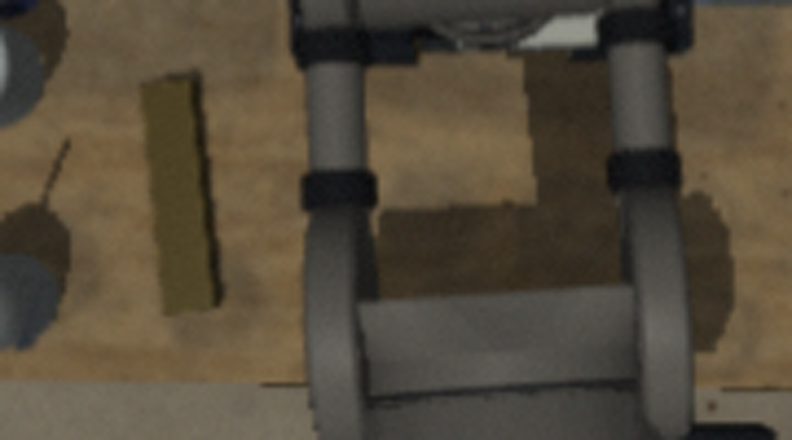

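Run:
```python
from h import *
c=cam('top');crop(c,90,170,230,290,5,'t8.png')
c=cam('side');crop(c,150,150,270,250,6,'s9.png')
```

```text
(no output)
```

View pics/t8.png

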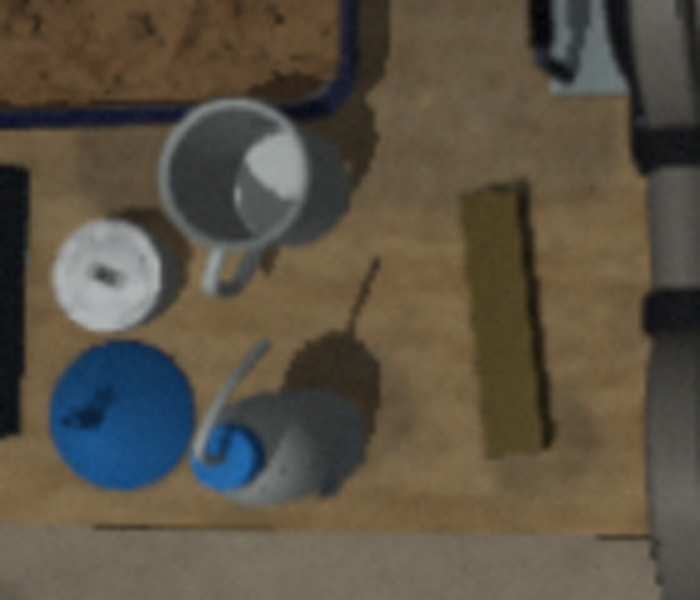

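View pics/s9.png

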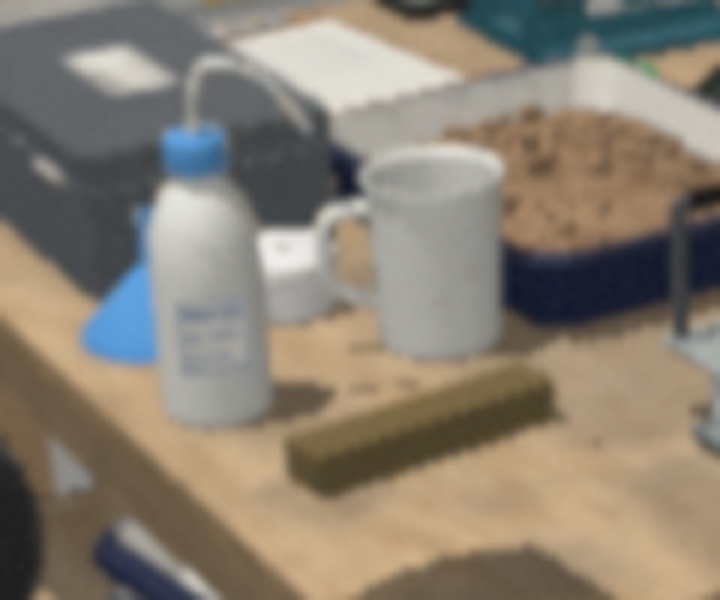

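Run:
```python
from h import *
c=cam('top')
t=lambda L:[(90+(a+.5)/5-.5,170+(b+.5)/5-.5) for a,b in L]
print('bottle base R edge',unp(c,t([(367,425),(330,490)]),.01),'cap',unp(c,t([(230,458)]),.165))
print('mug base R',unp(c,t([(350,190)]),.0),'rim c',unp(c,t([(235,172)]),.1))
c=cam('side')
s=lambda L:[(150+(a+.5)/6-.5,150+(b+.5)/6-.5) for a,b in L]
print('bottle base near',unp(c,s([(215,425),(272,405)]),0),'mug base',unp(c,s([(440,355),(500,340)]),0))
```

```text
bottle base R edge [[0.35619777 0.42819075 0.01      ]
 [0.31588245 0.45040391 0.01      ]] cap [[0.34572094 0.45865291 0.165     ]]
mug base R [[0.50144597 0.44571367 0.        ]] rim c [[0.50410394 0.4836881  0.1       ]]
bottle base near [[0.33732117 0.44365823 0.        ]
 [0.37670368 0.45107654 0.        ]] mug base [[0.49272606 0.46175928 0.        ]
 [0.53397353 0.46178006 0.        ]]
```

```bash
python3 -c "
from h import *
go(.4516,.3455,.16,186.6)"
python3 -m crank '{"claw":[1,1,1,1,1,1,1,1],"delta_pos":[[1.2,0.5,0],[2.2,1.8,0],[2.65,3.4,0],[2.65,5,0],[2.65,6.6,0.3],[2.65,8.1,1],[2.65,9,2.2],[2.65,9.22,3.6]],"roll":[0,-0.3,-0.73,-0.73,-0.73,-0.73,-0.73,-0.73]}'
python3 - <<'E'
from h import *
go(.4516,.3455,.006,186.6);c=save('wrist','w17.png')
th=np.radians(6.6);a=np.array([np.cos(th),np.sin(th),0]);b=np.array([-np.sin(th),np.cos(th),0])
m=np.array([.4218,.3421,.026])
P=proj(c,[m+i*.08*a+j*.018*b for i,j in((1,1),(1,-1),(-1,-1),(-1,1))])
im=c['color'].copy();cv2.polylines(im,[P.round().astype(int)],1,(0,0,255),1);cv2.imwrite('pics/w17.png',im)
E
```

```text
t 32.1 pos [0.5283 0.1174 0.2868] phi -177.79 F [ 0.4 -0.5 -0.1] op 0.0887 q6 -1.53
units [2.71 9.24 5.07] roll -0.73 rows 6.522801069828513
time: 32.77
tool_pos: [0.4531, 0.3497, 0.1969]
tool_rot: [3.139, 0.003, -3.023]
contact_force: [0.1, -1.3, -0.0]
opening: 0.0917
t 32.77 pos [0.4531 0.3497 0.1969] phi -173.21 F [ 0.1 -1.3 -0. ] op 0.0917 q6 -1.17
units [ 0.08 -0.16  7.63] roll 0.03 rows 4.578238500833785
```

View pics/w17.png

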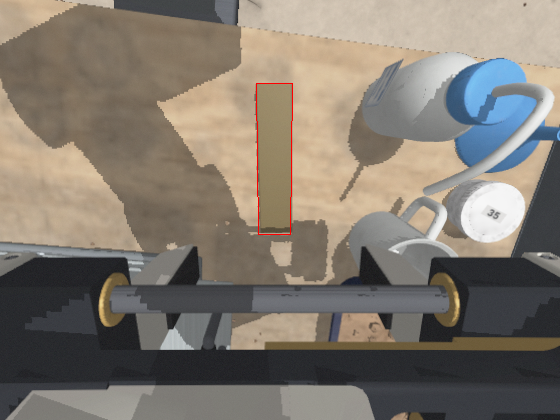

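Run:
```python
from h import *
c=robot.read_camera('top')
for z in (.17,.2): print(unp(c,[(90+265/5,170+343/5)],z))
R,t=cv2.Rodrigues(c['rvec'])[0],c['tvec']
c2=robot.read_camera('side')
# triangulate tip: side px
p1=(90+265.5/5-.5,170+343.5/5-.5); p2=(150+310/6-.5,150+128/6-.5)
best=min((np.linalg.norm(unp(c,[p1],z)-unp(c2,[p2],z)),z) for z in np.arange(.1,.25,.002)); print(best,unp(c,[p1],best[1]))
```

```text
[[0.40654627 0.43827552 0.17      ]]
[[0.40698398 0.4281859  0.2       ]]
(np.float64(0.0027960498901219793), np.float64(0.17000000000000007)) [[0.40759092 0.43939352 0.17      ]]
```

```bash
python3 -c "
from h import *
go(.458,.3342,.007,186.6)"
```

```text
t 32.92 pos [0.4513 0.3449 0.1946] phi -173.34 F [-0.1  0.1  0. ] op 0.0921 q6 -1.17
units [-0.22 -0.46  7.5 ] roll 0.01 rows 4.509122094839907
```

```bash
python3 -m crank '{"claw":[1,1,1,1,1,1,1,1],"delta_pos":[[-0.22,-0.46,0],[-0.22,-0.46,1.2],[-0.22,-0.46,2.6],[-0.22,-0.46,4],[-0.22,-0.46,5.4],[-0.22,-0.46,6.6],[-0.22,-0.46,7.3],[-0.22,-0.46,7.5]],"roll":[0,0,0,0,0,0,0,0]}'
python3 -c "
from h import *
go(.458,.3342,.007,186.6);save('wrist','w18.png')"
```

```text
time: 33.58
tool_pos: [0.4604, 0.3326, 0.0092]
tool_rot: [-3.141, -0.001, -3.029]
contact_force: [0.2, -0.9, 0.5]
opening: 0.0918
t 33.58 pos [0.4604 0.3326 0.0092] phi -173.52 F [ 0.2 -0.9  0.5] op 0.0918 q6 -1.19
units [0.09 0.08 0.09] roll -0.02 rows 0.08744156072797528
```

View pics/w18.png

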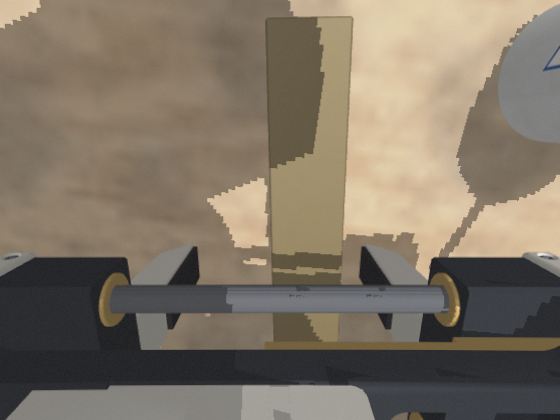

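```bash
python3 -m crank '{"claw":[0,0,0,0,0,0,0,0],"delta_pos":[[0,0,0],[0,0,0],[0,0,0],[0,0,0],[0,0,0],[0,0,0],[0,0,0],[0,0,0]],"roll":[0,0,0,0,0,0,0,0]}' 8
python3 -m crank '{"claw":[0,0,0,0,0,0,0,0],"delta_pos":[[0,0,0],[0,0,0],[0,0,0],[0,0,0],[0,0,-0.3],[0,0,-0.6],[0,0,-1],[0,0,-1.5]],"roll":[0,0,0,0,0,0,0,0]}' 7
python3 -m crank '{"claw":[0,0,0,0,0,0,0,0],"delta_pos":[[0,0,-0.6],[0,0,-1.4],[0,0,-2.2],[0,0,-3],[0,0,-4],[0,0,-5],[0,0,-6],[0,0,-6.8]],"roll":[0,0,0,0,0,0.3,0.6,0.73]}' 7
python3 - <<'E'
from h import *
save('wrist','w19.png')
go(.561+.07,.1937+.0026,.225)
E
```

```text
time: 34.3
tool_pos: [0.4597, 0.3352, 0.0105]
tool_rot: [3.14, 0.002, -3.026]
contact_force: [-0.5, 3.5, 2.2]
opening: 0.0432
time: 34.97
tool_pos: [0.4584, 0.3335, 0.0474]
tool_rot: [-3.14, -0.003, -3.026]
contact_force: [-0.0, -0.6, -2.1]
opening: 0.0358
time: 35.63
tool_pos: [0.459, 0.3338, 0.2198]
tool_rot: [-3.141, 0.001, -3.105]
contact_force: [0.8, 0.3, -2.6]
opening: 0.0356
t 35.68 pos [0.4606 0.3347 0.2237] phi -177.88 F [0.7 1.5 1.5] op 0.036 q6 -1.11
units [-6.61 -5.79 -0.05] roll -0.01 rows 5.265261392147064
```

View pics/w19.png

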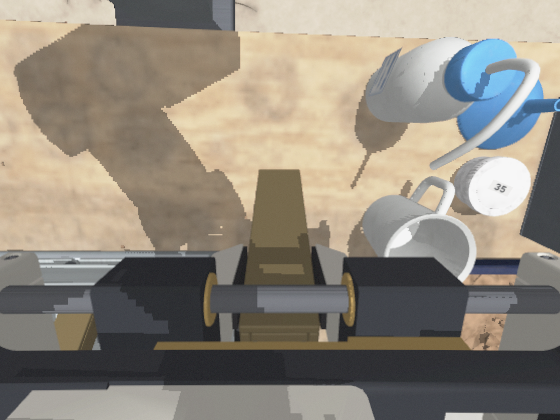

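Run:
```python
from h import *
c=cam('wrist'); f=foot(c,(258,170),(301,170)); p=c['s']['tool_pos']
print(f-p)
go(.5609+.055,.196,.225)
```

```text
[-0.03683541  0.00062418 -0.09772865]
t 35.73 pos [0.4605 0.3347 0.2213] phi -177.79 F [ 0.4  0.5 -3.4] op 0.0361 q6 -1.12
units [-6.   -5.79 -0.15] roll 0.0 rows 4.996485425854998
```

```bash
python3 -m crank '{"claw":[0,0,0,0,0,0,0,0],"delta_pos":[[-0.3,-0.5,-0.2],[-0.9,-1.5,-0.3],[-1.7,-2.6,-0.3],[-2.7,-3.7,-0.3],[-3.8,-4.8,-0.3],[-4.9,-5.6,-0.3],[-5.7,-5.79,-0.3],[-5.9,-5.79,-0.3]],"roll":[0,0,0,0,0,0,0,0]}' 7
python3 -m crank '{"claw":[0,0,0,0,0,0,0,0],"delta_pos":[[0,0,0.2],[0,0,0.6],[0,0,1.1],[0,0,1.5],[0,0,1.9],[0,0,2.1],[0,0,2.2],[0,0,2.2]],"roll":[0,0,0,0,0,0,0,0]}' 7
python3 - <<'E'
from h import *
go(.5609+.05,.196,.16)
c=save('wrist','w20.png');crop(c,160,100,400,280,3.3,'w20c.png')
E
```

```text
time: 36.4
tool_pos: [0.6143, 0.1924, 0.2223]
tool_rot: [-3.14, -0.002, -3.106]
contact_force: [-1.2, 0.3, -3.1]
opening: 0.036
time: 37.07
tool_pos: [0.6118, 0.1957, 0.1693]
tool_rot: [-3.142, -0.001, -3.102]
contact_force: [-0.2, -0.7, -3.3]
opening: 0.0357
t 37.07 pos [0.6118 0.1957 0.1693] phi -177.76 F [-0.2 -0.7 -3.3] op 0.0357 q6 -1.42
units [0.03 0.01 0.37] roll 0.01 rows 0.2243516899387759
```

View pics/w20c.png

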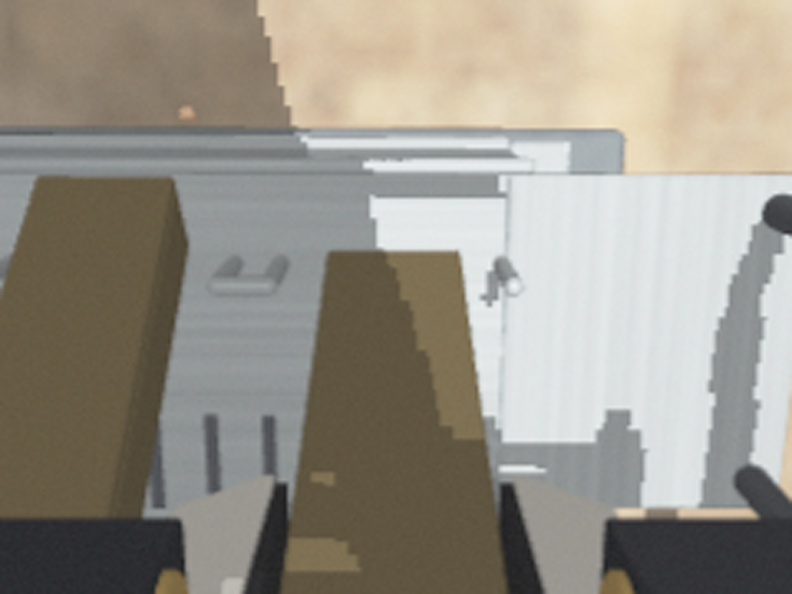

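```bash
python3 -m crank '{"claw":[0,0,0,0,0,0,0,0],"delta_pos":[[0.08,0,0.05],[0.16,0,0.1],[0.24,0,0.1],[0.32,0,0.1],[0.4,0,0.1],[0.4,0,0.1],[0.4,0,0.1],[0.4,0,0.1]],"roll":[0,0,0,0,0,0,0,0]}' 7
python3 -m crank '{"claw":[0,0,0,0,0,0,0,0],"delta_pos":[[0.04,0,0],[0.08,0,0],[0.12,0,0],[0.16,0,0],[0.2,0,0],[0.2,0,0],[0.2,0,0],[0.2,0,0]],"roll":[0,0,0,0,0,0,0,0]}' 7
python3 - <<'E'
from h import *
c=save('wrist','w21.png');crop(c,160,100,400,280,3.3,'w21c.png')
E
```

```text
time: 37.78
tool_pos: [0.6023, 0.1951, 0.1676]
tool_rot: [3.141, 0.0, -3.103]
contact_force: [-0.1, -0.2, -2.5]
opening: 0.0356
time: 38.45
tool_pos: [0.5973, 0.1949, 0.1675]
tool_rot: [3.141, 0.0, -3.103]
contact_force: [0.4, 0.6, -2.7]
opening: 0.0359
```

View pics/w21c.png

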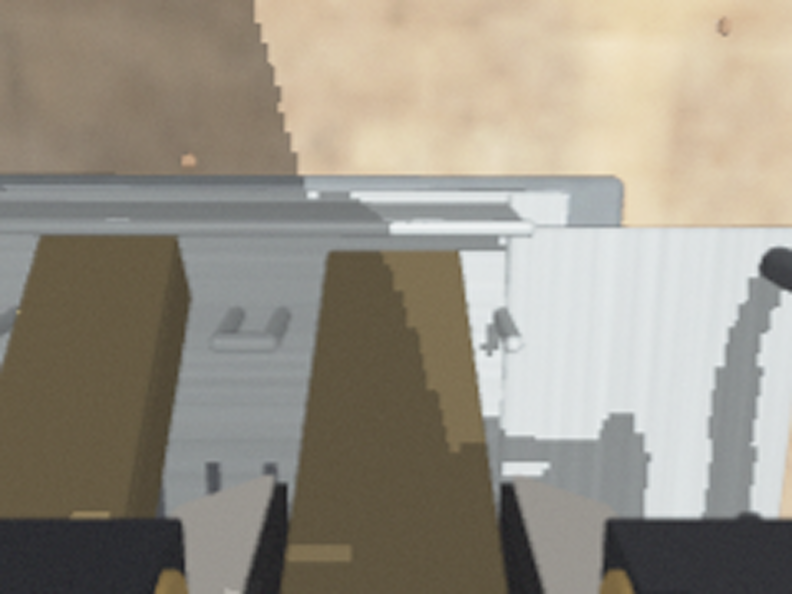

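```bash
python3 -m crank '{"claw":[0,0,0,0,0,0,0,0],"delta_pos":[[0.04,0,0],[0.08,0,0],[0.12,0,0],[0.16,0,0],[0.16,0,0],[0.16,0,0.04],[0.16,0,0.08],[0.16,0,0.1]],"roll":[0,0,0,0,0,0,0,0]}' 7
for i in 1 2 ; do python3 -m crank '{"claw":[0,0,0,0,0,0,0,0],"delta_pos":[[0,0,0.03],[0,0,0.06],[0,0,0.1],[0,0,0.13],[0,0,0.16],[0,0,0.16],[0,0,0.16],[0,0,0.16]],"roll":[0,0,0,0,0,0,0,0]}' 7|grep -v rot; done
python3 - <<'E'
from h import *
c=save('wrist','w22.png');crop(c,160,100,400,280,3.3,'w22c.png')
E
```

```text
time: 39.17
tool_pos: [0.5935, 0.1947, 0.1652]
tool_rot: [3.141, 0.001, -3.103]
contact_force: [-1.1, -0.1, 0.5]
opening: 0.0359
time: 39.83
tool_pos: [0.5953, 0.1949, 0.1636]
contact_force: [1.3, -0.6, 9.1]
opening: 0.0359
time: 40.5
tool_pos: [0.5954, 0.1949, 0.1597]
contact_force: [1.4, -0.5, 9.6]
opening: 0.0359
```

View pics/w22c.png

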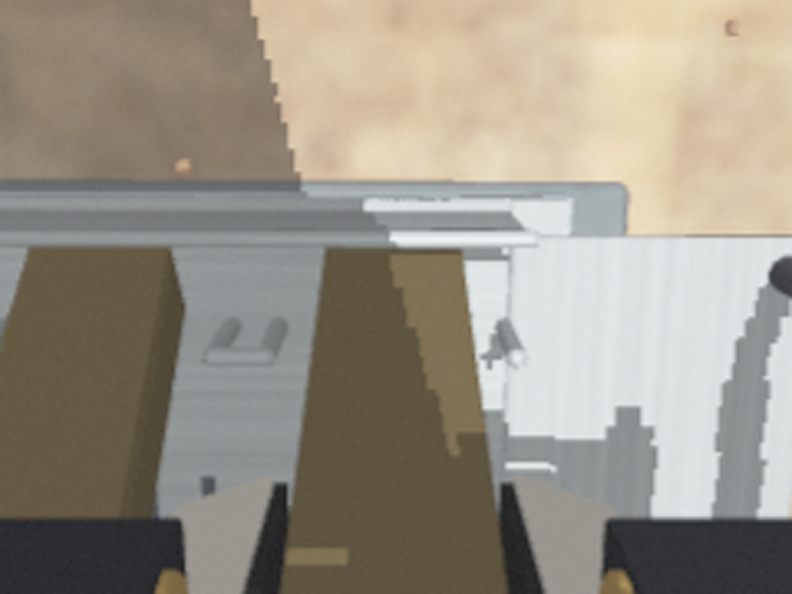

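```bash
python3 -m crank '{"claw":[0,0,0,0,0,0,0,0],"delta_pos":[[-0.08,0,0],[-0.16,0,0.02],[-0.24,0,0.04],[-0.32,0,0.06],[-0.4,0,0.09],[-0.48,0,0.12],[-0.56,0,0.15],[-0.64,0,0.18]],"roll":[0,0,0,0,0,0,0,0]}' 6
python3 -m crank '{"claw":[0,0,0,0,0,0,0,0],"delta_pos":[[-0.08,0,0.04],[-0.16,0,0.08],[-0.24,0,0.12],[-0.32,0,0.16],[-0.4,0,0.2],[-0.48,0,0.24],[-0.56,0,0.28],[-0.6,0,0.3]],"roll":[0,0,0,0,0,0,0,0]}' 6
python3 - <<'E'
from h import *
c=save('wrist','w23.png');crop(c,160,100,400,280,3.3,'w23c.png')
E
```

```text
time: 41.22
tool_pos: [0.611, 0.1955, 0.1545]
tool_rot: [3.141, 0.005, -3.103]
contact_force: [1.2, -0.6, 6.8]
opening: 0.0358
time: 41.88
tool_pos: [0.6246, 0.1961, 0.1479]
tool_rot: [3.141, 0.002, -3.102]
contact_force: [-9.8, -1.8, 17.5]
opening: 0.036
```

View pics/w23c.png

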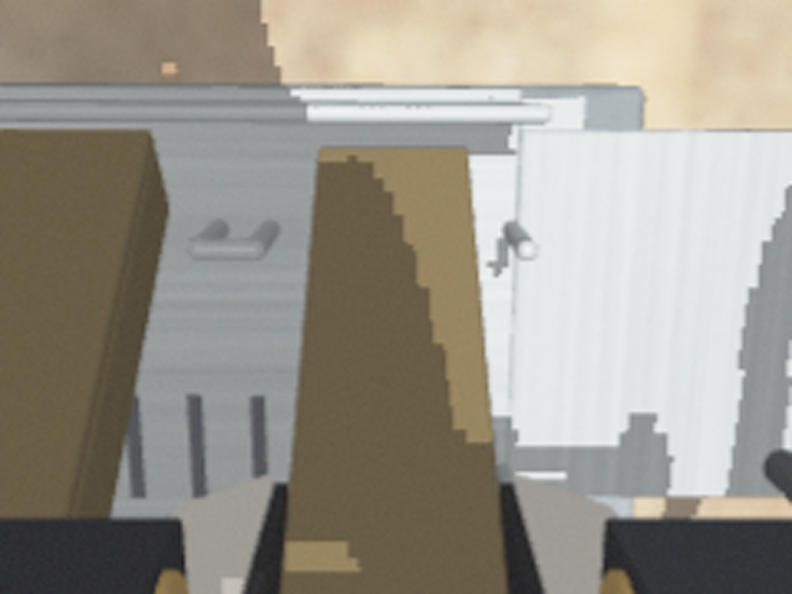

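Run:
```python
from h import *
c=save('side','s10.png');crop(c,220,130,360,250,5,'s10c.png')
c=save('wrist','w24.png');print(c['s']['contact_force'])
```

```text
[-6.07186685 -1.35813441 14.0406054 ]
```

View pics/s10c.png

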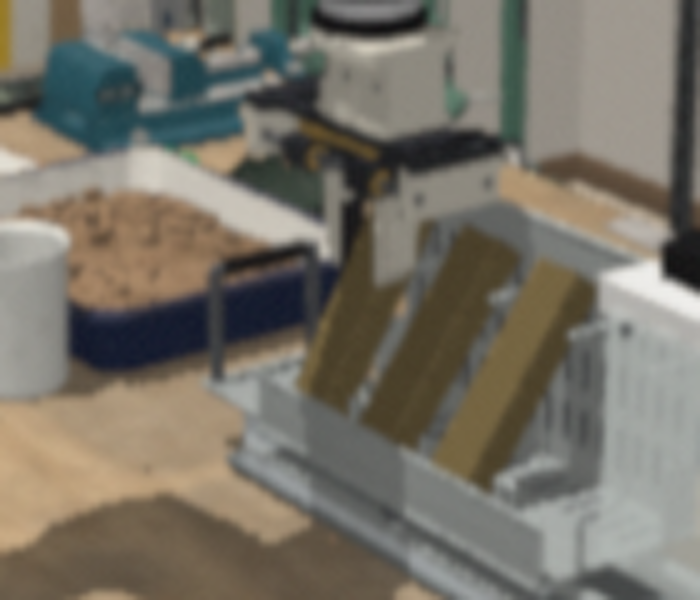

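View pics/w24.png

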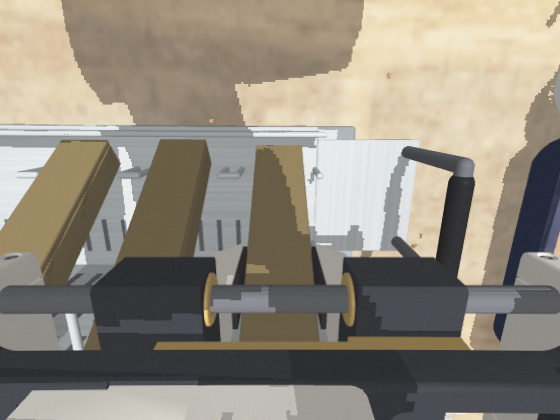

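```bash
python3 -m crank '{"claw":[0,0,0,0,0,0,0,0],"delta_pos":[[0,0,-0.1],[0.06,0,-0.16],[0.12,0,-0.16],[0.18,0,-0.16],[0.24,0,-0.16],[0.3,0,-0.16],[0.32,0,-0.16],[0.32,0,-0.16]],"roll":[0,0,0,0,0,0,0,0]}' 7
python3 - <<'E'
from h import *
c=save('wrist','w25.png');crop(c,160,100,400,280,3.3,'w25c.png')
E
```

```text
time: 42.7
tool_pos: [0.6167, 0.1956, 0.1495]
tool_rot: [3.141, 0.002, -3.103]
contact_force: [1.9, 0.3, 1.9]
opening: 0.0362
```

View pics/w25c.png

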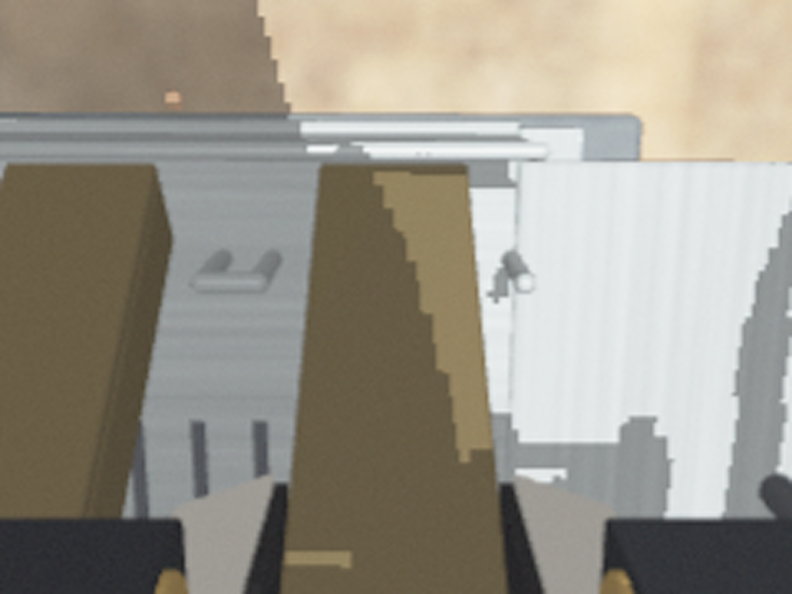

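```bash
python3 -m crank '{"claw":[0,0,0,0,0,0,0,0],"delta_pos":[[0,0,0],[-0.04,0,0],[-0.08,0,0.02],[-0.12,0,0.03],[-0.16,0,0.04],[-0.2,0,0.06],[-0.24,0,0.08],[-0.24,0,0.08]],"roll":[0,0,0,0,0,0,0,0]}' 4
python3 - <<'E'
from h import *
c=save('wrist','w26.png');crop(c,160,100,400,280,3.3,'w26c.png')
E
```

```text
time: 43.42
tool_pos: [0.6226, 0.1959, 0.1469]
tool_rot: [3.141, 0.001, -3.103]
contact_force: [1.7, 0.8, 3.3]
opening: 0.0364
```

View pics/w26c.png

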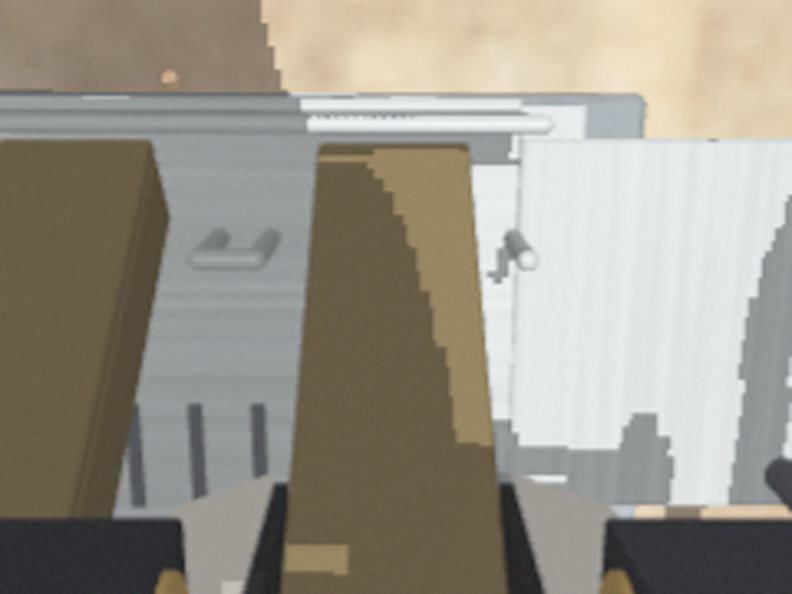

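Foot level with the neighbour's foot. I'll release it and look.

```bash
python3 -m crank '{"claw":[0.46,0.46,0.46,0.46,0.46,0.46,0.46,0.46],"delta_pos":[[0,0,0],[0,0,0],[0,0,0],[0,0,0],[0,0,0],[0,0,0],[0,0,0],[0,0,0]],"roll":[0,0,0,0,0,0,0,0]}' 6
python3 -m crank '{"claw":[0.46,0.46,0.46,0.46,0.5,0.8,1,1],"delta_pos":[[0,0,-0.3],[0,0,-1],[0,0,-2],[0,0,-3.2],[1,0,-4.6],[2.2,0,-5.6],[3.4,0,-5.6],[4,0,-5.6]],"roll":[0,0,0,0,0,0,0,0]}' 6
python3 - <<'E'
from h import *
c=save('wrist','w27.png')
c=save('side','s11.png');crop(c,230,130,380,250,4.6,'s11c.png')
E
```

```text
time: 44.13
tool_pos: [0.6222, 0.1959, 0.1469]
tool_rot: [3.142, -0.0, -3.103]
contact_force: [0.5, -0.2, 0.8]
opening: 0.0422
time: 44.8
tool_pos: [0.5204, 0.1922, 0.2901]
tool_rot: [3.14, 0.004, -3.102]
contact_force: [0.6, -0.0, -0.1]
opening: 0.0614
```

View pics/w27.png

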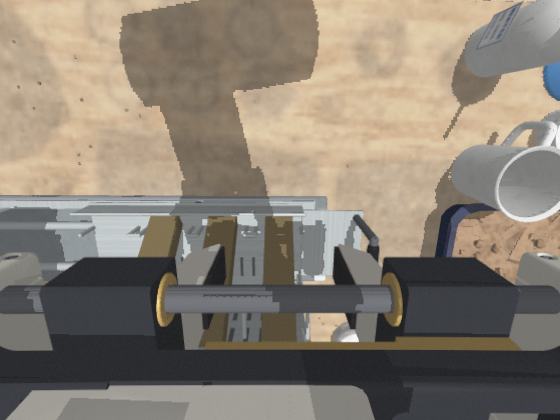

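View pics/s11c.png

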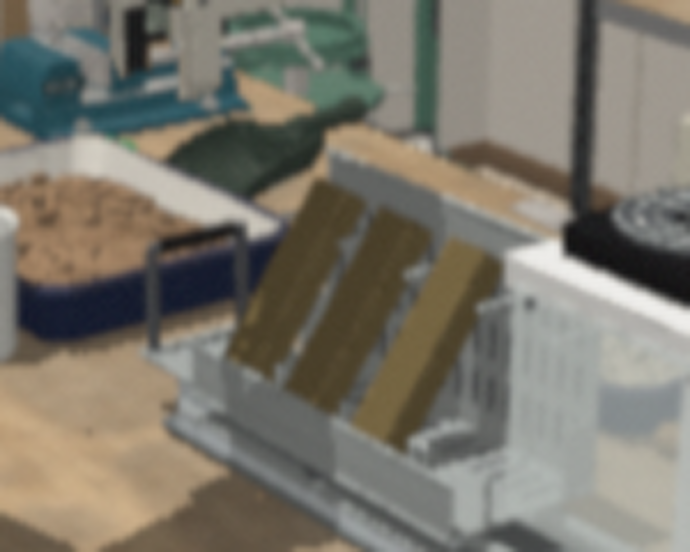

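```bash
python3 -c "
from h import *
go(.598,.350,.27,92.2)"
```

```text
t 44.9 pos [0.5205 0.1922 0.289 ] phi -177.73 F [ 0.4 -0.4 -0.3] op 0.0691 q6 -1.39
units [-3.35  6.18  0.76] roll 15.01 rows 4.240290935627477
```

```bash
python3 -m crank '{"claw":[0,0,0,0,0,0,0,0],"delta_pos":[[0,1,-0.4],[0,2.2,-0.4],[0,3.5,-0.4],[0,4.8,-0.4],[-1,5.8,-0.4],[-2,6.18,-0.4],[-3,6.18,-0.4],[-3.35,6.18,-0.4]],"roll":[1.15,2.3,3.45,4.6,5.75,6.9,8.05,9.2]}' 10
python3 -m crank '{"claw":[0,0,0,0,0,0,0,0],"delta_pos":[[0,0,0],[0,0,0],[0,0,0],[0,0,0],[0,0,0],[0,0,0],[0,0,0],[0,0,0]],"roll":[1.15,2.3,3.45,4.6,5.75,5.81,5.81,5.81]}' 10
python3 - <<'E'
from h import *
go(.598,.345,.107,92.2)
c=save('top','t9.png');crop(c,190,110,370,210,4.4,'t9c.png')
c=save('wrist','w28.png')
E
```

```text
time: 45.57
tool_pos: [0.6029, 0.3502, 0.295]
tool_rot: [-3.141, 0.0, 2.211]
contact_force: [-0.2, 0.5, -0.2]
opening: 0.0254
time: 46.23
tool_pos: [0.6004, 0.3496, 0.2966]
tool_rot: [-3.141, 0.0, 1.612]
contact_force: [-0.6, 0.0, -0.8]
opening: 0.0007
t 46.23 pos [0.6004 0.3496 0.2966] phi 92.34 F [-0.6  0.  -0.8] op 0.0007 q6 0.38
units [-0.18 -0.1   7.59] roll 0.02 rows 4.549128928303971
```

View pics/t9c.png

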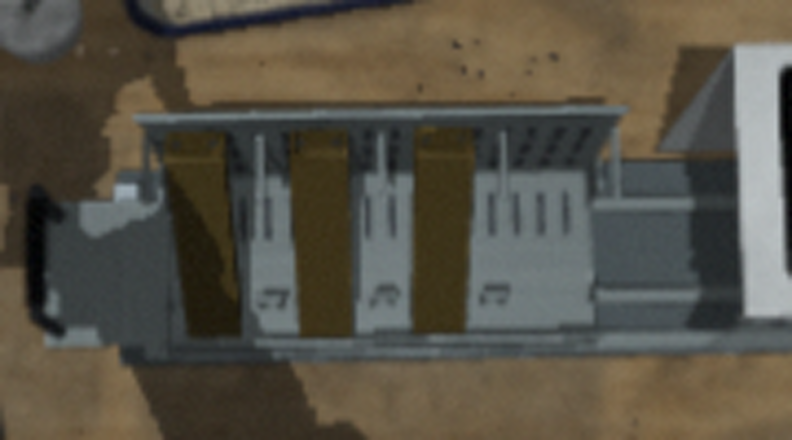

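View pics/w28.png

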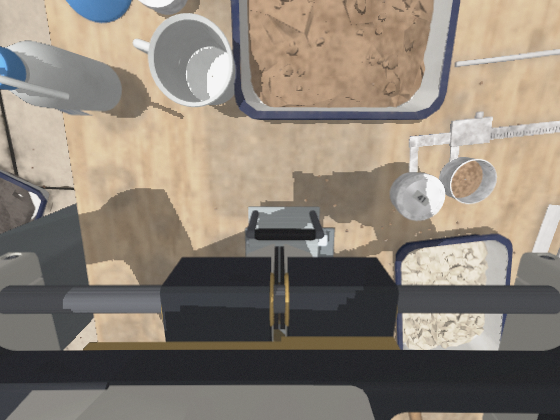

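Run:
```python
from h import *
c=cam('wrist')
print(proj(c,[[.599,.302,.129],[.599,.302+.0065,.135],c['s']['tool_pos'],[.5604,.302,.129],[.6,.35,.129]]).round(1))
```

```text
[[276.4 235.2]
 [276.6 231.7]
 [279.4 264.4]
 [242.5 233.9]
 [279.  194.3]]
```

```bash
python3 -m crank '{"claw":[0,0,0,0,0,0,0,0],"delta_pos":[[0,-0.15,1],[0,-0.15,2.3],[0,-0.15,3.6],[0,-0.15,4.9],[0,-0.15,6],[0,-0.15,6.9],[0,-0.15,7.5],[0,-0.15,7.6]],"roll":[0,0,0,0,0,0,0,0]}' 10
python3 -m crank '{"claw":[0,0,0,0,0,0,0,0],"delta_pos":[[-0.2,0,0],[-0.4,0,0],[-0.6,0,0],[-0.8,0,0],[-0.9,0,0],[-0.95,0,0],[-0.95,0,0],[-0.95,0,0]],"roll":[0,0,0,0,0,0,0,0]}' 10
for i in 1 2; do python3 -m crank '{"claw":[0,0,0,0,0,0,0,0],"delta_pos":[[-0.04,0,0],[-0.08,0,0],[-0.12,0,0],[-0.16,0,0],[-0.16,0,0],[-0.16,0,0],[-0.16,0,0],[-0.16,0,0]],"roll":[0,0,0,0,0,0,0,0]}' 10; done
```

```text
time: 47.05
tool_pos: [0.5946, 0.3486, 0.1031]
tool_rot: [-3.136, 0.002, 1.61]
contact_force: [-0.4, -1.2, -1.5]
opening: 0.0007
time: 47.72
tool_pos: [0.5973, 0.3257, 0.1072]
tool_rot: [3.141, -0.0, 1.608]
contact_force: [0.3, -0.5, 0.0]
opening: 0.0003
time: 48.38
tool_pos: [0.5973, 0.3218, 0.1069]
tool_rot: [3.142, -0.0, 1.609]
contact_force: [0.6, 0.1, 0.8]
opening: 0.0004
time: 49.05
tool_pos: [0.5975, 0.3178, 0.1069]
tool_rot: [3.141, -0.0, 1.609]
contact_force: [0.4, 1.2, -0.4]
opening: 0.0006
```

```bash
python3 -m crank '{"claw":[0,0,0,0,0,0,0,0],"delta_pos":[[-0.04,0,0],[-0.1,0,0],[-0.16,0,0],[-0.22,0,0],[-0.3,0,0],[-0.4,0,0],[-0.5,0,0],[-0.6,0,0]],"roll":[0,0,0,0,0,0,0,0]}' 10
python3 -m crank '{"claw":[0,0,0,0,0,0,0,0],"delta_pos":[[-0.2,0,0],[-0.5,0,0],[-0.8,0,0],[-1.1,0,0],[-1.5,0,0],[-1.9,0,0],[-2.3,0,0],[-2.7,0,0]],"roll":[0,0,0,0,0,0,0,0]}' 10
python3 - <<'E'
from h import *
go(.61,-.0118,.107,92.2)
c=save('top','t10.png');crop(c,190,110,370,210,4.4,'t10c.png')
E
```

```text
time: 49.72
tool_pos: [0.5978, 0.3066, 0.107]
tool_rot: [3.14, -0.004, 1.611]
contact_force: [0.6, -0.5, 0.5]
opening: 0.0004
time: 50.38
tool_pos: [0.6003, 0.2362, 0.107]
tool_rot: [3.142, -0.002, 1.609]
contact_force: [-0.7, 7.2, -0.8]
opening: 0.0005
t 50.38 pos [0.6003 0.2362 0.107 ] phi 92.17 F [-0.7  7.2 -0.8] op 0.0005 q6 0.22
units [-9.93  0.01 -0.  ] roll -0.01 rows 5.951421264695912
```

View pics/t10c.png

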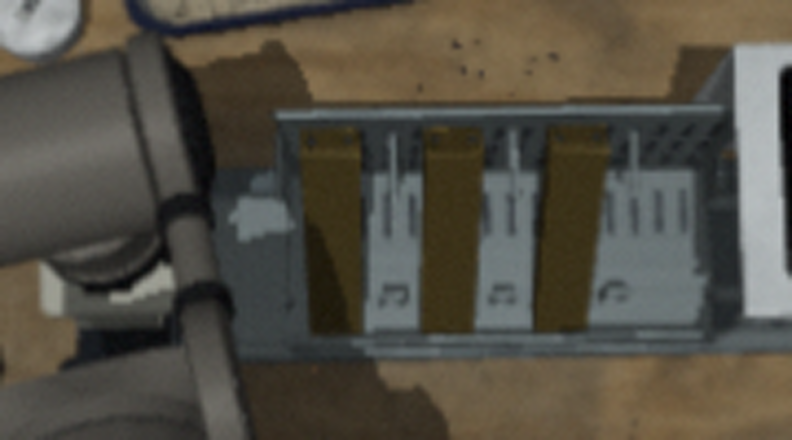

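```bash
python3 -m crank '{"claw":[0,0,0,0,0,0,0,0],"delta_pos":[[-0.4,0,0],[-0.8,0,0],[-1.2,0,0],[-1.6,0,0],[-2.0,0,0],[-2.4,0,0],[-2.8,0,0],[-3.2,0,0]],"roll":[0,0,0,0,0,0,0,0]}' 10
python3 -m crank '{"claw":[0,0,0,0,0,0,0,0],"delta_pos":[[-0.4,0,0],[-0.8,0,0],[-1.2,0,0],[-1.6,0,0],[-2.0,0,0],[-2.4,0,0],[-2.8,0,0],[-3.2,0,0]],"roll":[0,0,0,0,0,0,0,0]}' 10
python3 -m crank '{"claw":[0,0,0,0,0,0,0,0],"delta_pos":[[-0.35,0,0],[-0.7,0,0],[-1.0,0,0],[-1.3,0,0],[-1.55,0,0],[-1.75,0,0],[-1.9,0,0],[-1.9,0,0]],"roll":[0,0,0,0,0,0,0,0]}' 10
python3 - <<'E'
from h import *
go(.61,-.0118,.107,92.2)
E
```

```text
time: 51.1
tool_pos: [0.6033, 0.1562, 0.107]
tool_rot: [-3.141, -0.002, 1.609]
contact_force: [-0.1, 7.5, 0.4]
opening: 0.0001
time: 51.77
tool_pos: [0.6062, 0.0762, 0.107]
tool_rot: [-3.141, -0.002, 1.609]
contact_force: [-0.6, 7.6, 0.9]
opening: 0.0004
time: 52.43
tool_pos: [0.6081, 0.0271, 0.107]
tool_rot: [-3.141, 0.0, 1.608]
contact_force: [-1.2, -1.1, 0.3]
opening: 0.0007
t 52.43 pos [0.6081 0.0271 0.107 ] phi 92.13 F [-1.2 -1.1  0.3] op 0.0007 q6 -0.12
units [-1.56  0.02 -0.  ] roll -0.01 rows 0.9350045237043795
```

```bash
for i in 1 2 3; do python3 -m crank '{"claw":[0,0,0,0,0,0,0,0],"delta_pos":[[-0.05,0,0],[-0.1,0,0],[-0.15,0,0],[-0.2,0,0],[-0.25,0,0],[-0.3,0,0],[-0.35,0,0],[-0.4,0,0]],"roll":[0,0,0,0,0,0,0,0]}' 10|egrep 'pos|force'; done
```

```text
tool_pos: [0.6086, 0.018, 0.1069]
contact_force: [-1.7, 5.1, 1.8]
tool_pos: [0.609, 0.0078, 0.1069]
contact_force: [-1.3, 5.5, 2.5]
tool_pos: [0.6093, -0.0021, 0.1069]
contact_force: [-1.2, 4.6, 2.1]
```

```bash
for i in 1 2 3 4; do python3 -m crank '{"claw":[0,0,0,0,0,0,0,0],"delta_pos":[[-0.02,0,0],[-0.04,0,0],[-0.06,0,0],[-0.08,0,0],[-0.08,0,0],[-0.08,0,0],[-0.08,0,0],[-0.08,0,0]],"roll":[0,0,0,0,0,0,0,0]}' 10|egrep 'pos|force'; done
```

```text
tool_pos: [0.6096, -0.0042, 0.1068]
contact_force: [-2.5, 2.7, 1.1]
tool_pos: [0.6097, -0.0063, 0.1068]
contact_force: [-0.5, 1.7, 0.4]
tool_pos: [0.6101, -0.0085, 0.107]
contact_force: [-0.9, 0.2, 0.3]
tool_pos: [0.6097, -0.0102, 0.1069]
contact_force: [0.4, 0.4, -0.4]
```

```bash
for i in 1 2 3; do python3 -m crank '{"claw":[0,0,0,0,0,0,0,0],"delta_pos":[[-0.02,0,0],[-0.04,0,0],[-0.06,0,0],[-0.06,0,0],[-0.06,0,0],[-0.06,0,0],[-0.06,0,0],[-0.06,0,0]],"roll":[0,0,0,0,0,0,0,0]}' 10|egrep 'pos|force'; done
```

```text
tool_pos: [0.6099, -0.0115, 0.1069]
contact_force: [-0.6, -0.4, -0.4]
tool_pos: [0.6099, -0.0124, 0.1069]
contact_force: [0.2, 5.5, 1.0]
tool_pos: [0.6099, -0.0128, 0.1069]
contact_force: [0.4, 9.1, 0.9]
```

```bash
python3 -m crank '{"claw":[0,0,0,0,0,0,0,0],"delta_pos":[[0.1,0,0],[0.3,0,0],[0.8,0,0],[1.4,0,0],[2,0,-0.5],[2.5,0,-1.8],[2.8,0,-3.2],[2.8,0,-4.6]],"roll":[0,0,0,0,0,0,0,0]}' 10
python3 -m crank '{"claw":[0,0,0,0,0,0,0,0],"delta_pos":[[0,0,-1],[0,1.2,-1.5],[0,2.6,-2],[0,3.8,-2],[0,4.5,-2],[0,5,-2],[0,5,-2],[0,5,-2]],"roll":[0,0,0,0,0,0,0,0]}' 10
python3 - <<'E'
from h import *
c=save('side','s12.png');crop(c,250,150,480,310,3.4,'s12c.png')
c=save('top','t11.png');crop(c,240,110,480,260,3.3,'t11c.png')
go(.47,-.2,.2,92.2)
E
```

```text
time: 59.77
tool_pos: [0.6065, 0.0583, 0.2229]
tool_rot: [-3.14, -0.001, 1.611]
contact_force: [1.2, 0.1, 0.4]
opening: 0.0006
time: 60.43
tool_pos: [0.7321, 0.0612, 0.2707]
tool_rot: [-3.14, -0.0, 1.609]
contact_force: [-0.8, -0.5, 0.5]
opening: 0.0002
t 60.53 pos [0.7316 0.0609 0.272 ] phi 92.19 F [ 0.6 -0.3  0.9] op 0.0005 q6 -0.06
units [-10.03 -10.85   2.88] roll -0.0 rows 9.025249769910179
```

View pics/s12c.png

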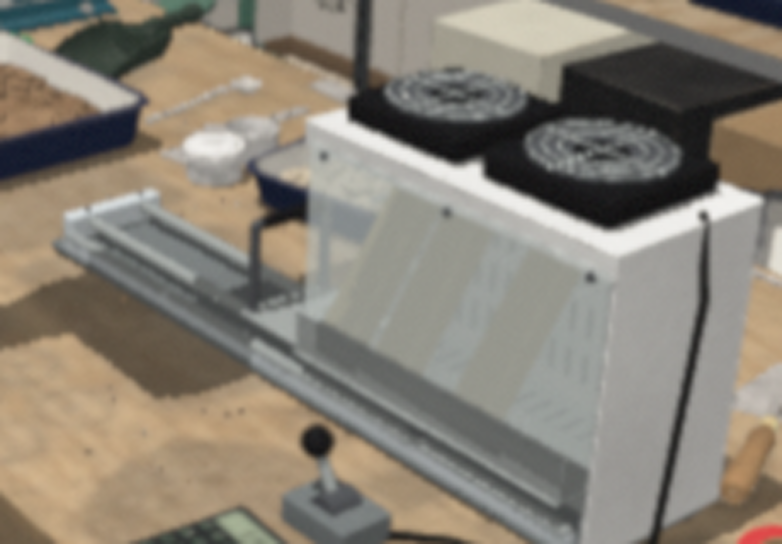

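View pics/t11c.png

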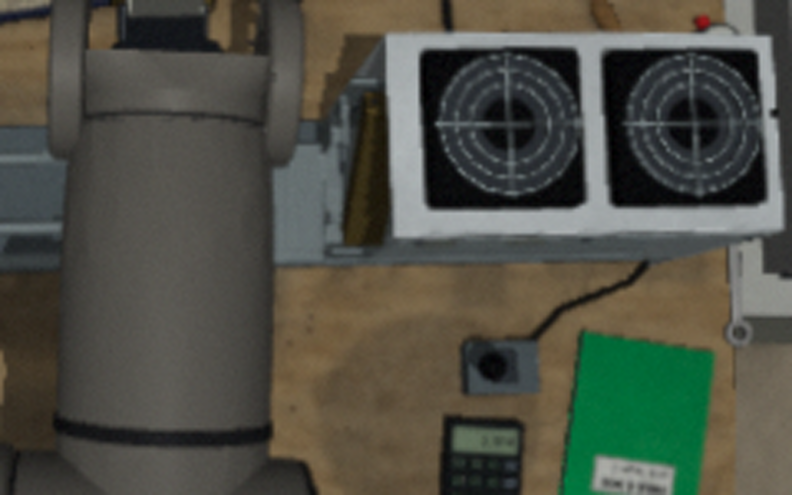

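```bash
python3 -m crank '{"claw":[0,0,0,0,0,0,0,0],"delta_pos":[[0,-1.2,0],[0,-2.6,0],[0,-4,0],[0,-5.4,0],[0,-6.8,0],[0,-8.2,0],[0,-9.4,0],[0,-10.4,0]],"roll":[0,0,0,0,-1,-2.1,-3.2,-4.3]}' 10
python3 -m crank '{"claw":[0,0,0,0,0,0,0,0],"delta_pos":[[0,0,0],[0,0,0],[0,0,0],[0,0,0],[0,0,0],[0,0,0],[0,0,0],[0,0,0]],"roll":[-1.15,-2.3,-3.45,-4.6,-5.75,-6.9,-8,-9.1]}' 10
python3 - <<'E'
from h import *
go(.4695,-.2,.2)
E
```

```text
time: 61.2
tool_pos: [0.469, 0.0506, 0.2726]
tool_rot: [3.141, 0.001, 2.065]
contact_force: [0.2, -1.6, 0.2]
opening: 0.0004
time: 61.87
tool_pos: [0.4713, 0.0506, 0.2726]
tool_rot: [3.141, 0.001, 3.017]
contact_force: [-0.6, -0.4, -0.5]
opening: 0.0004
t 61.87 pos [0.4713 0.0506 0.2726] phi 172.89 F [-0.6 -0.4 -0.5] op 0.0004 q6 -1.5
units [-1.17 -9.96  2.9 ] roll -1.55 rows 6.256324240018368
```

```bash
python3 -m crank '{"claw":[0,0,0,0,0,0,0,0],"delta_pos":[[-0.1,-1.2,0],[-0.3,-2.6,0],[-0.5,-4,0],[-0.6,-5.4,0],[-0.8,-6.8,0],[-1,-8.2,0],[-1.15,-9.5,0],[-1.17,-9.96,1]],"roll":[0,-0.5,-1,-1.55,-1.55,-1.55,-1.55,-1.55]}' 10
python3 - <<'E'
from h import *
go(.4695,-.2,.052)
c=save('wrist','w29.png')
print(proj(c,[[.4693,-.2534,.066],c['s']['tool_pos']]))
E
```

```text
time: 62.53
tool_pos: [0.4702, -0.205, 0.2512]
tool_rot: [-3.134, 0.008, -3.112]
contact_force: [0.4, -0.8, 0.9]
opening: 0.0006
t 62.53 pos [ 0.4702 -0.205   0.2512] phi -178.3 F [ 0.4 -0.8  0.9] op 0.0006 q6 -2.16
units [0.02 0.2  7.97] roll -0.08 rows 4.77853485636023
[[236.78238006 187.02970033]
 [276.51524788 263.07761445]]
```

View pics/w29.png

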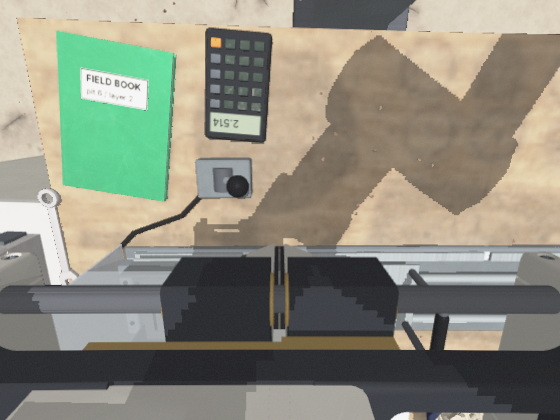

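```bash
python3 -m crank '{"claw":[0,0,0,0,0,0,0,0],"delta_pos":[[0.02,0.2,0.9],[0.02,0.2,2.3],[0.02,0.2,3.7],[0.02,0.2,5.1],[0.02,0.2,6.3],[0.02,0.2,7.2],[0.02,0.2,7.8],[0.02,0.2,7.95]],"roll":[0,0,0,0,0,0,0,0]}' 10
python3 -m crank '{"claw":[0,0,0,0,0,0,0,0],"delta_pos":[[0,-0.2,0],[0,-0.4,0],[0,-0.6,0],[0,-0.8,0],[0,-1,0],[0,-1.2,0],[0,-1.4,0],[0,-1.6,0]],"roll":[0,0,0,0,0,0,0,0]}' 10
python3 -m crank '{"claw":[0,0,0,0,0,0,0,0],"delta_pos":[[0,-0.15,0],[0,-0.3,0],[0,-0.45,0],[0,-0.6,0],[0,-0.75,0],[0,-0.9,0],[0,-1,0],[0,-1,0]],"roll":[0,0,0,0,0,0,0,0]}' 10
```

```text
time: 63.25
tool_pos: [0.4666, -0.1935, 0.0465]
tool_rot: [3.139, -0.004, -3.109]
contact_force: [0.0, 0.3, -0.0]
opening: 0.0008
time: 63.92
tool_pos: [0.4698, -0.2355, 0.0484]
tool_rot: [3.141, 0.0, -3.109]
contact_force: [-0.4, 2.3, 2.3]
opening: 0.0001
time: 64.58
tool_pos: [0.4707, -0.261, 0.0481]
tool_rot: [-3.141, 0.0, -3.11]
contact_force: [0.6, 0.7, -0.1]
opening: 0.0003
```

```bash
for i in 1 2 3; do python3 -m crank '{"claw":[0,0,0,0,0,0,0,0],"delta_pos":[[0,-0.04,0],[0,-0.08,0],[0,-0.12,0],[0,-0.14,0],[0,-0.14,0],[0,-0.14,0],[0,-0.14,0],[0,-0.14,0]],"roll":[0,0,0,0,0,0,0,0]}' 10|egrep 'pos|force'; done
python3 - <<'E'
from h import *
c=save('side','s13.png');crop(c,280,240,420,340,5,'s13c.png')
E
```

```text
tool_pos: [0.4707, -0.2638, 0.0481]
contact_force: [-0.0, 0.8, -0.5]
tool_pos: [0.4709, -0.2675, 0.0482]
contact_force: [-1.0, 0.8, -0.9]
tool_pos: [0.471, -0.2709, 0.0482]
contact_force: [-0.6, 0.7, -1.4]
```

View pics/s13c.png

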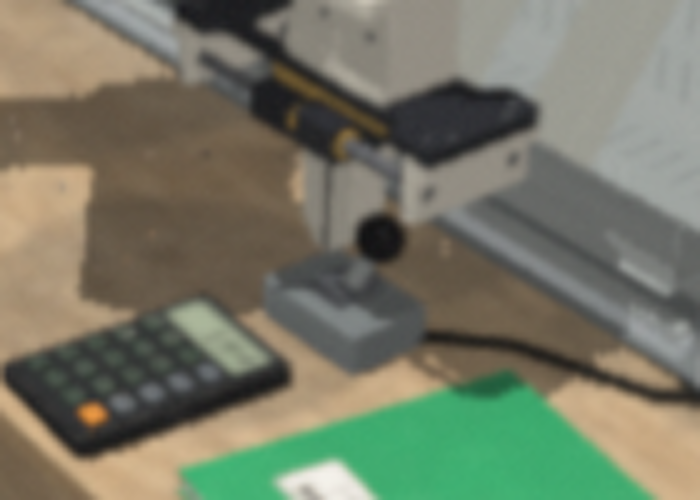

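```bash
for i in 1 2 3; do python3 -m crank '{"claw":[0,0,0,0,0,0,0,0],"delta_pos":[[0,-0.03,0],[0,-0.06,0],[0,-0.08,0],[0,-0.08,0],[0,-0.08,0],[0,-0.08,0],[0,-0.08,0],[0,-0.08,0]],"roll":[0,0,0,0,0,0,0,0]}' 10|egrep 'pos|force'; done
```

```text
tool_pos: [0.4709, -0.2722, 0.048]
contact_force: [1.1, 5.7, 0.7]
tool_pos: [0.4709, -0.2725, 0.0479]
contact_force: [1.4, 12.2, 2.3]
tool_pos: [0.4708, -0.2726, 0.0479]
contact_force: [2.5, 19.8, 5.3]
```

At its stop. I'll back off and check everything.

```bash
python3 -m crank '{"claw":[0,0,0,0,0,0,0,0],"delta_pos":[[0,0.2,0],[0,0.5,0],[0,1,0],[0,1.8,0],[0,2.5,-0.5],[0,3,-2],[0,3.5,-3.5],[0,4.5,-5]],"roll":[0,0,0,0,0,0,0,0]}' 10
python3 -m crank '{"claw":[0,0,0,0,0,0,0,0],"delta_pos":[[0,1,-0.8],[0,2.4,-1.6],[0,3.8,-2.4],[0,5.2,-3],[0,6.6,-3],[0,8,-3],[0,9.4,-3],[0,10,-3]],"roll":[0,0,0,0,0,0,0,0]}' 10
python3 - <<'E'
from h import *
c=save('side','s14.png');crop(c,250,150,480,340,3.4,'s14c.png')
c=save('top','t12.png');crop(c,240,110,480,260,3.3,'t12c.png')
go(.47,-.2,.2)
E
```

```text
time: 69.3
tool_pos: [0.4676, -0.1665, 0.172]
tool_rot: [-3.14, 0.001, -3.11]
contact_force: [1.1, 0.2, 0.7]
opening: 0.0004
time: 69.97
tool_pos: [0.4587, 0.0871, 0.2457]
tool_rot: [3.141, 0.001, -3.107]
contact_force: [-0.8, 0.5, -0.1]
opening: 0.0001
t 70.07 pos [0.4589 0.0859 0.2455] phi -177.93 F [-0.7 -0.3  0.4] op 0.0006 q6 -1.59
units [ -0.03 -11.44   1.82] roll -0.02 rows 6.9471594408877255
```

View pics/s14c.png

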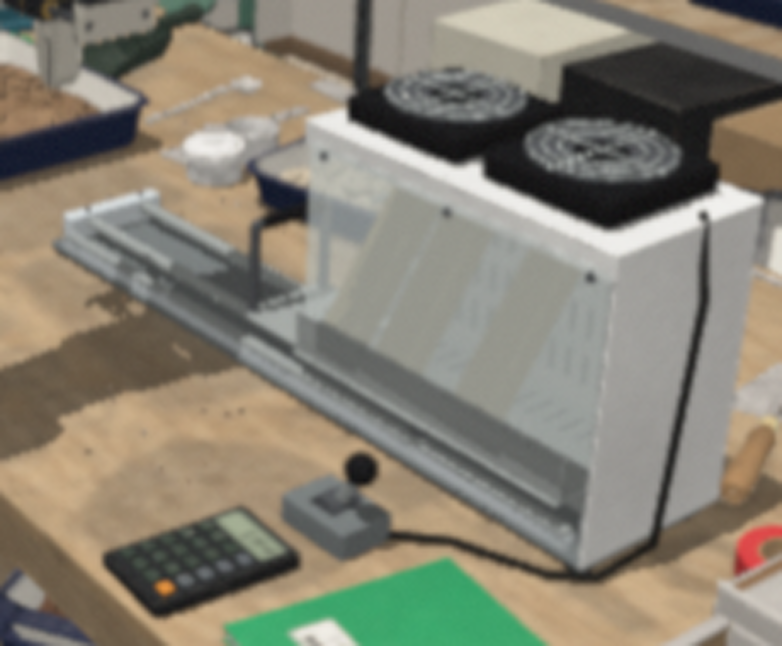

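View pics/t12.png

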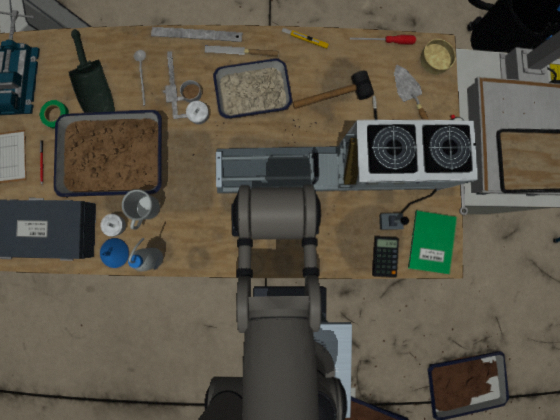

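Run:
```python
from h import *
c=cam('top');crop(c,290,130,370,200,8,'t13.png')
h0=np.array([.6015,.3026]);d=.33*np.array([-.0384,.9993]);print(h0-d,proj(c,[np.append(h0-d+o*np.array([1,.038]),.129) for o in(-.04,.04)]))
```

```text
[ 0.614172 -0.027169] [[316.88345408 180.65723369]
 [315.92820528 152.40211704]]
```

View pics/t13.png

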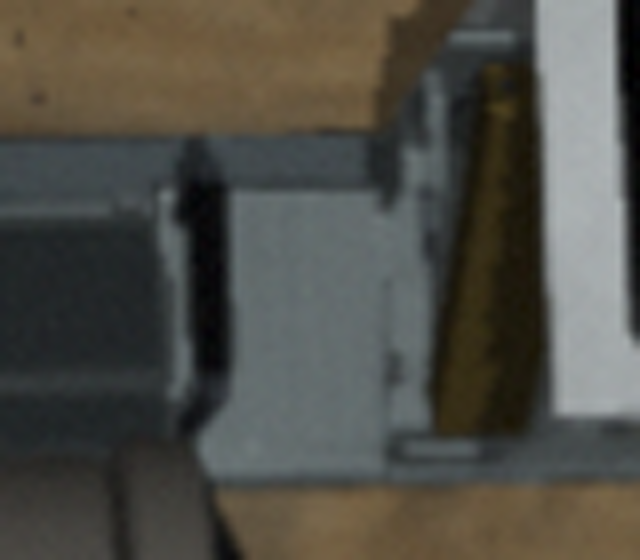

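```bash
python3 -c "
from h import *
print(robot.hand_in())"
```

```text
the job is handed in; nothing more can be done
None
```

The job is done and handed in after about 70 s of robot time; the hand-in gave no verdict. Only three moulds were present.

- **Loading:** I pulled the carriage out to its loading station and leaned the moulds in bays 1 to 3, leaving bay 4 empty. In the views after placing, all three feet were at the lip and all three tops on the board. The bay 1 mould's foot slid a few millimetres back as I tilted it, so I brought it back to the lip before letting go.
- **Drying station:** I pushed the carriage in until the pushing force dropped away and then rose stiffly, as it would in the notch. The handle then sat within about 1 mm of where 0.330 m of travel puts it, in the overhead picture.
- **Moulds after the push:** the side view through the hood's clear screen still shows all three leaning.
- **Switch:** I threw it last, to its stop. The force there rose to about 20 N, and the ball leans to the right.
- **Bystanders:** the wash bottle and calculator were not touched and look unmoved. The arm was clear of everything at hand-in.

No final check failed. The click is inferred from the force and the handle position, because there is no direct joint reading.

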